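# Fold back the slat cover and scoop the toy balls into the bowl

### The arm

A 6-joint arm with a two-finger parallel gripper is mounted at the origin on the work surface. World frame = base frame: x ahead of the robot, y to its left, z up, the work surface at z = 0. Lengths are in m, angles in rad, forces in N, time in s.
With the tool pointing down it reaches from about 0.275 to 0.975 m from the base axis. Payload 8.4 kg.
Tool frame: the origin (TCP) lies on the centre line of the jaws, within the pads' length; the fingertips stand 25 mm ahead of it and the grasp point (between the pads) lies 6 mm ahead of it; z points along the fingers, y is the line along which they close (so a half turn about z gives the same grasp; the last joint's range is limited). The gripper opens to 92 mm and grips with 3 to 60 N. Pads are 20 mm wide; open, the fingers measure 128 mm over their backs; the gripper's body (75 mm by 189 mm) begins 69 mm behind the grasp point.
Start: joints at [-1.188, 0.353, 1.633, -0, 1.155, -0.002], TCP at [0.235, -0.579, 0.24] pointing down, gripper open.
Joint ranges: [-2.63, 2.63], [-0.92, 2.1], [0.06, 2.66], [-1.3, 4.44], [0, 2.69], [-3.02, 3.02]. Speed limits (rad/s): [2.22, 2.22, 2.79, 3.14, 3.14, 3.14].

### API

Orientations are given as a unit quaternion [x, y, z, w].
In Python, from cell import env, capture, masks_of, spot_point gives the robot as it stands.
- The arm moves only by the tool drive_tool, never from a script. Its argument "steps" is a list that holds one entry, the list of rows, each a list of 7 numbers: the closure, from 0 (fully open) to 1 (shut), then the shift along the tool's x, y, z in mm, then the turn, a rotation vector about the tool's x, y, z in rad. In form: [[[hand, x, y, z, ax, ay, az], ...]]. A call has exactly 5 rows; each row shifts and turns the commanded pose from where the row before left it, along the tool's axes as they then stand; what a row does not reach is not made up. A row lasts 1/8 s, in which the tool goes at most 62.5 mm and 10.7 degrees, less where a joint would pass 70% of its speed; a pose out of reach is approached as far as the arm can. A call is refused whole if a number of a shift passes 62.5 or a number of a turn 0.188, either way. A call with a gripper value outside its range is refused whole. The fingers move at their own pace and stop on an object; the grip force is fixed at half the most. Time passes only in rows, so rows that do not move let the fingers close, or fill a call up. It gives the time, the measured TCP pose, the force, the opening and the grip force at its end, in the units of the state.
- env.observe(): the state, without advancing time (a new reading comes with each control period).
- capture(name): name is "side" or "top" or "wrist"; returns a dict with "pixels" (420x560x3 uint8, blue, green, red), "camera_matrix" (3x3 intrinsics, pixels), "k1" (the pictures are not rectified: a ray, as slopes to the right and down, at radius r is drawn at 1 + k1 r^2 times it, then the intrinsics apply), "rvec" (rotation vector, rad) and "tvec" (3), from world to camera coordinates, as OpenCV has them. Camera axes: x right, y down, z forward; pixel columns grow to the right and rows downward; lengths in m; the calibration is good to about 2 mm. A picture is of the moment at which its call begins. There is no depth.
- env.finish_job(): hands the job in; it is judged then, once.
Trained networks look in a picture, given as the dict that the camera call returned (one of the last four; its "shot" number tells which), for a name from the list of things; names that differ only in an ending like _2 or _b are one class to them, and where a whole thing is asked for, a point or a joint stands for the part that bears it (a point fixed in the world has none). Each returns a list of dicts, best first, with "score" (0 to 1); they miss things now and then, are a little off and sometimes report something else, mostly with a low value. They report only what shows in the picture. A call takes as long as a camera call.
- masks_of(picture, name): "pixels" (420x560 bool, what is visible of it).
- spot_point(picture, name): "point" ([x, y, z] in m, in the coordinates of the camera as it stood for that picture, good to about 4 mm: a listed point, or the origin of a listed thing).
The state is a dict: "clock": time; "joints": joint angles; "dq": joint speeds; "joint_torque": joint torques, N m; "position": TCP position; "eef_rot": TCP orientation; "force": force on the tool from outside, world axes, zero at the start; "moment": the same for the moment, N m; "grip_width": opening from 0.0 (shut) to 1.0 (fully open); "finger_force": force on a finger pad.
Only numpy, scipy, OpenCV 4.12 (cv2) and the standard library are available. Lean on these libraries where they do the work, as an engineer would, in place of code of your own. Each camera call takes 0.05 s, during which the arm holds its last target. There are 200 camera calls.

### The job

Open the bird-toy trough: starting from its free end, fold the jointed cover back slat by slat (the outer slat right back over the middle one, then those two right back over the inner one), then swing the folded stack square to the trough so its mouth is clear. With the scoop, move every wooden ball from the trough into the blue bowl without the gripper touching a ball, then stand the scoop upright on its cork mat again and let go. Leave the cover folded and the other things on the shelf where they are.

Things in the scene. Friction and masses are not known exactly. Their poses are not given: they have to be found in the camera images.
- trough: Fixed grey trough, open on top. Origin: on the shelf under the middle of its channel, which runs along its y from -125 mm (pivot end) to +135 mm (far end), 55 mm wide inside; walls 4 mm thick, tops 55 mm above the shelf. Far end wall upright; pivot end wall leans outward 25 degrees from its foot at y = -125. Past it, at y = -175, a black block 50 mm high bears the cover pivot.
- trough_end (a point): Middle of the channel floor at its pivot end (foot of the leaning wall), 8 mm above the shelf like the whole flat floor; axes as the trough. At the start the balls lie one behind another in the 155 mm next to this end; they roll, but with some drag.
- slat_inner (a joint): Inner slat about cover_pivot: 0 = along the channel (to the trough's +y), grows counter-clockwise from above, stop 1.75; pi/2 = square to the trough, pointing to its -x. Friction 0.9 N m, stays where left. All three slats: wood, 56 mm wide, 8 mm thick, turning level like a folding ruler, undersides 60, 69, 78 mm above the shelf (inner, middle, outer), 20 mm overhang behind each pivot.
- slat_middle (a joint): Angle (rad) of the middle slat relative to the inner one, about the blue peg: 0 = straight on, grows counter-clockwise from above, pi (stop 3.14) = folded right back over the inner slat. Friction hinge 0.12 N m.
- slat_outer (a joint): Angle (rad) of the outer slat relative to the middle one, about the green peg: 0 = straight on, grows counter-clockwise from above, pi (stop 3.14) = folded right back over the middle slat. Friction hinge 0.04 N m, the lightest.
- cover_pivot (a point): Point on the axis of the inner slat's pivot, 107 mm above the shelf (the pin itself is low, nothing to hold).
- slat_inner_peg (a point): Grip point on the blue upright round peg, 18 mm diameter, on the inner slat 98 mm from cover_pivot; also the axis of the middle slat. On the peg's axis, 107 mm above the shelf. All three pegs end 125 mm above the shelf and can be pinched from above between 88 and 125 mm.
- slat_middle_peg (a point): The same point of the green peg, 18 mm diameter, on the middle slat 98 mm from the blue peg; it is also the axis of the outer slat. Once the middle slat is folded it lies over cover_pivot.
- slat_outer_peg (a point): The same point of the red peg, 18 mm diameter, on the outer slat 55 mm from the green peg (the slat ends 85 mm from it). Once folded the red peg stands 43 mm from the blue peg, in line with the slats.
- scoop_grip (a point): Middle of the orange handle of the loose yellow scoop (0.12 kg, slick pan), 105 mm above its flat underside. Axes: x to the open lip, z up the handle. Handle 14 (x) by 24 (y) mm, top at 125 mm. Pan 80 mm long, 47 wide outside, 43 inside, floor 2 mm thick, sides 26 high, back 30. The lip is 87 mm ahead of this point, the handle's back 7 mm behind it. Holds two balls in a row. Stands on the mat at the start.
- mat_top (a point): Centre of the top of the fixed cork mat, 100 mm (x) by 150 mm (y), 4 mm thick, where the scoop stands.
- bowl: Origin under the foot of the loose blue ceramic bowl, 140 mm across the rim, 60 mm high, about 0.4 kg; the rim is 60 mm above the shelf.
- ball1: Centre of a ball, 40 mm diameter, 24 g, pale wood. May be absent (two to four of the four are in the trough).
- ball2: Centre of a ball, 40 mm diameter, 24 g, brown wood. May be absent (two to four of the four are in the trough).
- ball3: Centre of a ball, 40 mm diameter, 24 g, red painted wood. May be absent (two to four of the four are in the trough).
- ball4: Centre of a ball, 40 mm diameter, 24 g, green painted wood. May be absent (two to four of the four are in the trough).
- dumbbell: Bystander: red wooden dumbbell toy lying, 120 mm long, 46 mm thick; origin under its middle.
- soapbox: Bystander: cardboard soap box 90 x 60 x 35 mm.
- barrel: Bystander: translucent acrylic barrel, 90 mm across, 120 mm high, behind the trough. (Farther back, fixed: a bell cage 195 mm high, a bottle and a storage bin.)
- jar: Bystander: amber jar, 72 mm across, 100 mm high.
- tin: Bystander: round dark steel tin, 72 mm across, 30 mm high.
- scoop: The scoop itself: origin in the middle of the pan's underside (47 mm ahead of and 105 mm below scoop_grip), same axes.

How it is judged:
By the outcome, as a careful person would: the job done as asked, in the order asked, and still so for the second after the job is handed in, with the robot touching nothing.
Of ball1, ball2, ball3, ball4 only 2 to 4 are there at a start; the rules pass over those that are not, and their reading is None.
At some moment in a run one of bowl may be knocked a few centimetres aside while the robot is not near it.
It also fails if it takes over 210 s, if anything falls off the work surface, if the arm or the gripper's body presses on something with over 40 N, if the wrist force passes 120 N, or if a joint passes its speed limit or range.

## Working session

There is one attempt and no reset: what is moved stays moved. The work goes in short steps, Python scripts to look and compute and a tool call to move; the robot and the scene stay as the last step left them, time stands still between calls to the robot, and variables do not carry over. Pictures are saved under pics/ and viewed, at most 14 in all, crops included, and the job is handed in when it is done.

Besides the shell and the picture viewer there is one more tool, called after ">>>" in YAML: its name, and indented under it one key for each argument. drive_tool: Moves the arm, as the interface text tells. Its arguments: {"type":"object","properties":{"steps":{"type":"array","items":{"type":"array","items":{"type":"array","items":{"type":"number"}}}}},"required":["steps"]}

```bash
ls; mkdir -p pics; cat > h.py <<'E'
import numpy as np, cv2
from scipy.spatial.transform import Rotation as R
from cell import env, capture, masks_of, spot_point
def toworld(p,c):
    M=cv2.Rodrigues(np.array(c["rvec"],float))[0]
    return M.T@(np.array(p,float)-np.array(c["tvec"],float).ravel())
def spot(c,n,k=1):
    return [(round(d["score"],2),np.round(toworld(d["point"],c)*1000).astype(int).tolist()) for d in spot_point(c,n)[:k]]
def state():
    s=env.observe(); q=R.from_quat(s["eef_rot"])
    print("t",round(s["clock"],2),"pos",np.round(np.array(s["position"])*1000,1),"rot cols",np.round(q.as_matrix(),3).tolist(),"F",np.round(s["force"],1),"w",round(s["grip_width"],3),"j",np.round(s["joints"],2))
    return s
def px(c,p):
    M=cv2.Rodrigues(np.array(c["rvec"],float))[0]; v=M@np.array(p)/1.0+np.array(c["tvec"]).ravel(); s=v[:2]/v[2]; s=s*(1+c["k1"]*(s@s)); K=np.array(c["camera_matrix"]); return K[:2,:2]@s+K[:2,2]
def ray_z(c,u,v,z):
    K=np.array(c["camera_matrix"]);k1=c["k1"]; d=np.array([(u-K[0,2])/K[0,0],(v-K[1,2])/K[1,1]]); s=d.copy()
    for _ in range(20): s=d/(1+k1*(s@s))
    M=cv2.Rodrigues(np.array(c["rvec"],float))[0]; o=-M.T@np.array(c["tvec"]).ravel(); r=M.T@np.array([s[0],s[1],1]); return o+r*(z-o[2])/r[2]
E
python3 - <<'E'
from h import *
state()
names="trough trough_end cover_pivot slat_inner_peg slat_middle_peg slat_outer_peg scoop_grip scoop mat_top bowl ball1 ball2 ball3 ball4 dumbbell soapbox barrel jar tin".split()
for cam in ["top","side"]:
    c=capture(cam); cv2.imwrite(f"pics/{cam}0.png",c["pixels"])
    for n in names: print(cam,n,spot(c,n))
E
```

```text
pics
t 0.0 pos [ 234.4 -578.9  238.9] rot cols [[0.927, 0.375, -0.001], [0.375, -0.927, 0.001], [-0.0, -0.001, -1.0]] F [1.7 0.2 0.3] w 0.999 j [-1.19  0.35  1.63 -0.    1.16 -0.  ]
top trough [(0.63, [622, -104, -2])]
top trough_end [(0.97, [624, -229, 11])]
top cover_pivot [(0.87, [625, -277, 111])]
top slat_inner_peg [(0.6, [622, -180, 102])]
top slat_middle_peg [(0.83, [620, -82, 107])]
top slat_outer_peg [(0.86, [591, -36, 107])]
top scoop_grip [(0.8, [474, 113, 113])]
top scoop [(0.68, [431, 109, 7])]
top mat_top [(0.72, [719, 169, 0])]
top bowl [(0.89, [592, 303, 2])]
top ball1 [(0.53, [437, -64, -1])]
top ball2 [(0.53, [437, -64, -1])]
top ball3 [(0.53, [437, -64, -1])]
top ball4 [(0.53, [437, -64, -1])]
top dumbbell [(0.9, [438, -62, 2])]
top soapbox [(0.72, [407, -355, 6])]
top barrel [(0.95, [760, -19, 1])]
top jar [(0.94, [716, 171, -1])]
top tin [(0.82, [420, -204, 7])]
side trough [(0.84, [623, -104, -2])]
side trough_end [(0.83, [623, -224, 8])]
side cover_pivot [(0.63, [624, -273, 106])]
side slat_inner_peg [(0.89, [630, -182, 108])]
side slat_middle_peg [(0.64, [721, 170, -2])]
side slat_outer_peg [(0.67, [592, -31, 108])]
side scoop_grip [(0.9, [478, 118, 107])]
side scoop [(0.56, [434, 107, 3])]
side mat_top []
side bowl [(0.55, [597, 305, 1])]
side ball1 [(0.62, [621, -90, 28])]
side ball2 [(0.62, [621, -90, 28])]
side ball3 [(0.62, [621, -90, 28])]
side ball4 [(0.62, [621, -90, 28])]
side dumbbell [(0.67, [724, 171, -3])]
side soapbox [(0.59, [404, -351, -2])]
side barrel [(0.71, [765, -17, 0])]
side jar [(0.58, [723, 171, -2])]
side tin [(0.64, [422, -199, -1])]
```

View pics/top0.png

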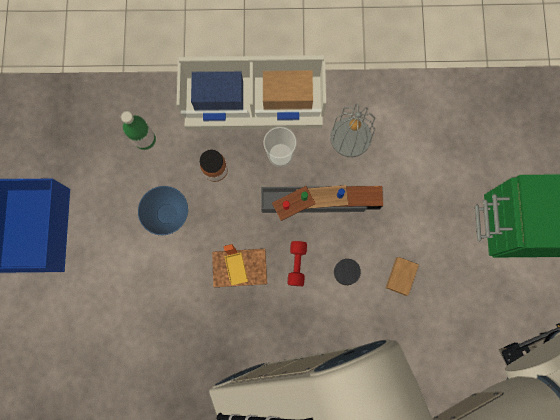

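View pics/side0.png

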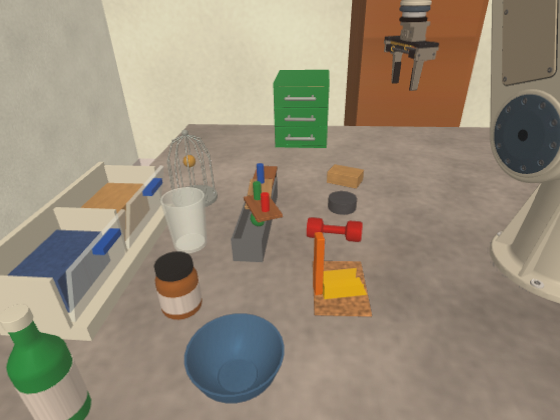

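```bash
cat >> h.py <<'E'
def Rot(yaw=0,tilt=0,lip=None):
    """tool down with tool y (closing) pointing at world yaw; tool z down"""
    y=np.array([np.cos(yaw),np.sin(yaw),0]); z=np.array([0,0,-1.]); M=np.stack([np.cross(y,z),y,z],1)
    return R.from_matrix(M)
def plan(wps,start=None,hand=None):
    """wps: list of (pos_mm, Rotation, nrows, hand). prints rows in 5-row calls"""
    s=env.observe()
    p,q=(np.array(s["position"])*1000,R.from_quat(s["eef_rot"])) if start is None else start
    rows=[]
    for pos,rot,n,h in wps:
        p0,q0=p.copy(),q; pos=np.array(pos,float); dv=(q0.inv()*rot).as_rotvec()
        for i in range(1,n+1):
            tp=p0+(pos-p0)*i/n; tq=q0*R.from_rotvec(dv*i/n)
            sh=np.round(q.inv().apply(tp-p)); tr=np.round((q.inv()*tq).as_rotvec(),3)
            if max(abs(sh))>62.5 or np.linalg.norm(sh)>62.5 or np.linalg.norm(tr)>.187: print("TOO BIG",sh,tr)
            rows.append([h]+[int(a) for a in sh]+[float(a)+0 for a in tr])
            p=p+q.apply(sh); q=q*R.from_rotvec(tr)
    while len(rows)%5: rows.append([rows[-1][0],0,0,0,0,0,0])
    for i in range(0,len(rows),5): print(str([rows[i:i+5]]).replace(" ","").replace("0.0,","0,").replace("0.0]","0]"))
    return p,q
E
python3 - <<'E'
from h import *
plan([([590,-60,250],Rot(0),13,.35)])
E
```

```text
[[[0.35,40,-27,-1,0,0,-0.091],[0.35,43,-23,-1,0,0,-0.091],[0.35,44,-19,0,0,0,-0.092],[0.35,46,-15,-1,0,0,-0.091],[0.35,48,-10,-1,0,0,-0.091]]]
[[[0.35,48,-6,-1,0,0,-0.091],[0.35,48,-2,-1,0,0,-0.092],[0.35,48,2,0,0,0,-0.091],[0.35,48,7,-1,0,0,-0.091],[0.35,47,12,-1,0,0,-0.091]]]
[[[0.35,46,15,-1,0,0,-0.092],[0.35,44,20,-1,0,0,-0.091],[0.35,43,23,0,0,0,-0.091],[0.35,0,0,0,0,0,0],[0.35,0,0,0,0,0,0]]]
```

>>> drive_tool:
  steps:
    - [[0.35, 40, -27, -1, 0, 0, -0.091], [0.35, 43, -23, -1, 0, 0, -0.091], [0.35, 44, -19, 0, 0, 0, -0.092], [0.35, 46, -15, -1, 0, 0, -0.091], [0.35, 48, -10, -1, 0, 0, -0.091]]

```text
clock: 2.62
position: [0.3724, -0.3781, 0.2438]
eef_rot: [0.912, 0.409, 0.0, 0.0]
force: [0.7, -0.3, -0.5]
grip_width: 0.65
finger_force: 0.0
```

>>> drive_tool:
  steps:
    - [[0.35, 48, -6, -1, 0, 0, -0.091], [0.35, 48, -2, -1, 0, 0, -0.092], [0.35, 48, 2, 0, 0, 0, -0.091], [0.35, 48, 7, -1, 0, 0, -0.091], [0.35, 47, 12, -1, 0, 0, -0.091]]

```text
clock: 3.25
position: [0.5091, -0.1789, 0.2478]
eef_rot: [0.796, 0.605, 0.0, 0.0]
force: [0.9, -0.7, -0.3]
grip_width: 0.651
finger_force: 0.0
```

>>> drive_tool:
  steps:
    - [[0.35, 46, 15, -1, 0, 0, -0.092], [0.35, 44, 20, -1, 0, 0, -0.091], [0.35, 43, 23, 0, 0, 0, -0.091], [0.35, 0, 0, 0, 0, 0, 0], [0.35, 0, 0, 0, 0, 0, 0]]

```text
clock: 3.88
position: [0.5892, -0.06, 0.2494]
eef_rot: [0.707, 0.707, -0.0, -0.0]
force: [-0.5, 0.8, 0.2]
grip_width: 0.653
finger_force: 0.0
```

```bash
python3 - <<'E'
from h import *
state()
c=capture("wrist"); cv2.imwrite("pics/w1.png",c["pixels"])
for n in "trough trough_end cover_pivot slat_inner_peg slat_middle_peg slat_outer_peg ball1 ball2 ball3 ball4".split(): print(n,spot(c,n,2))
K=c["camera_matrix"]; print(K,c["tvec"])
E
```

```text
t 3.88 pos [589.2 -60.  249.4] rot cols [[0.0, 1.0, -0.001], [1.0, -0.0, -0.0], [-0.0, -0.001, -1.0]] F [-0.5  0.8  0.2] w 0.653 j [-0.1   0.29  1.69 -0.    1.15 -0.1 ]
trough [(0.56, [617, -102, 2])]
trough_end [(0.7, [430, 108, 2])]
cover_pivot [(0.29, [597, -31, 110])]
slat_inner_peg []
slat_middle_peg [(0.64, [622, -88, 111]), (0.33, [417, -196, 0])]
slat_outer_peg [(0.69, [596, -29, 104]), (0.17, [418, -198, 1])]
ball1 [(0.65, [761, -20, 1])]
ball2 [(0.65, [761, -20, 1])]
ball3 [(0.65, [761, -20, 1])]
ball4 [(0.65, [761, -20, 1])]
[[348.56760343   0.         280.25687264]
 [  0.         348.56760343 210.64220454]
 [  0.           0.           1.        ]] [-0.58874127 -0.09299998  0.38550327]
```

View pics/w1.png

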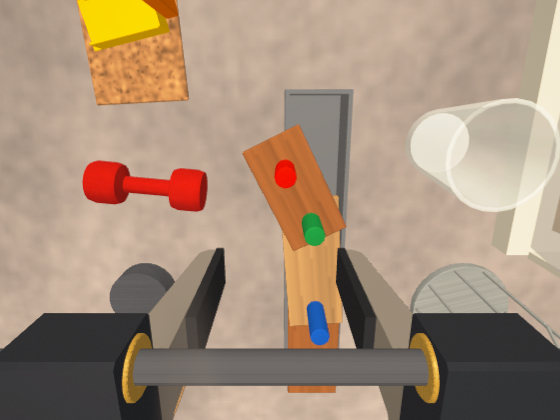

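```bash
python3 - <<'E'
from h import *
c=capture("wrist")
import numpy as np
for n,b in [("slat_outer_peg",(0,0,200)),("slat_middle_peg",(0,150,0)),("slat_inner_peg",(200,60,0))]:
    im=c["pixels"].astype(int); 
    ch={"slat_outer_peg":2,"slat_middle_peg":1,"slat_inner_peg":0}[n]; o=[k for k in range(3) if k!=ch]
    m=(im[:,:,ch]>70)&(im[:,:,ch]>1.8*im[:,:,o[0]])&(im[:,:,ch]>1.8*im[:,:,o[1]]); m[:,:240]=0;m[:,345:]=0;m[:140]=0;m[350:]=0
    v,u=np.nonzero(m); print(n,len(u),u.min(),u.max(),v.min(),v.max(),np.round(ray_z(c,u.mean(),v.mean(),.105)*1000))
E
```

```text
slat_outer_peg 580 273 296 159 189 [593. -33. 105.]
slat_middle_peg 548 301 323 213 245 [617. -83. 105.]
slat_inner_peg 673 307 327 302 344 [ 624. -179.  105.]
```

```bash
cat >> h.py <<'E'
def arc(c,r,a0,a1,n,z,rot,h,rot1=None):
    return [([c[0]-r*np.sin(a),c[1]+r*np.cos(a),z],rot,1,h) for a in np.linspace(a0,a1,n+1)[1:]]
E
python3 - <<'E'
from h import *
r=Rot(0)
e=plan([([593,-33,200],r,2,.35),([593,-33,117],r,3,.35)])
print()
e=plan([([593,-33,117],r,5,1)],e)
print()
plan(arc((618,-83),55.5,.46,3.2,18,117,r,1),e)
E
```

```text
[[[0.35,13,2,25,0,0,0],[0.35,14,1,25,0,0,0],[0.35,0,0,28,0,0,0],[0.35,0,0,27,0,0,0],[0.35,0,0,28,0,0,0]]]

[[[1,0,0,0,0,0,0],[1,0,0,0,0,0,0],[1,0,0,0,0,0,0],[1,0,0,0,0,0,0],[1,0,0,0,0,0,0]]]

[[[1,-5,-6,0,0,0,0],[1,-5,-7,0,0,0,0],[1,-6,-6,0,0,0,0],[1,-7,-4,0,0,0,0],[1,-8,-4,0,0,0,0]]]
[[[1,-8,-2,0,0,0,0],[1,-9,-1,0,0,0,0],[1,-8,0,0,0,0,0],[1,-8,2,0,0,0,0],[1,-8,3,0,0,0,0]]]
[[[1,-8,4,0,0,0,0],[1,-7,5,0,0,0,0],[1,-5,6,0,0,0,0],[1,-5,6,0,0,0,0],[1,-4,8,0,0,0,0]]]
[[[1,-3,8,0,0,0,0],[1,-1,8,0,0,0,0],[1,-1,9,0,0,0,0],[1,0,0,0,0,0,0],[1,0,0,0,0,0,0]]]
```

>>> drive_tool:
  steps:
    - [[0.35, 13, 2, 25, 0, 0, 0], [0.35, 14, 1, 25, 0, 0, 0], [0.35, 0, 0, 28, 0, 0, 0], [0.35, 0, 0, 27, 0, 0, 0], [0.35, 0, 0, 28, 0, 0, 0]]

```text
clock: 5.1
position: [0.5928, -0.0326, 0.1158]
eef_rot: [0.707, 0.707, 0.0, 0.0]
force: [0.1, -0.4, 0.3]
grip_width: 0.65
finger_force: 0.0
```

>>> drive_tool:
  steps:
    - [[1, 0, 0, 0, 0, 0, 0], [1, 0, 0, 0, 0, 0, 0], [1, 0, 0, 0, 0, 0, 0], [1, 0, 0, 0, 0, 0, 0], [1, 0, 0, 0, 0, 0, 0]]

```text
clock: 5.72
position: [0.593, -0.0327, 0.1172]
eef_rot: [0.707, 0.707, 0.0, 0.0]
force: [0.2, 0.9, 1.4]
grip_width: 0.189
finger_force: 30.0
```

Gripped (opening 0.19 ≈ 18 mm). Fold the outer slat.

>>> drive_tool:
  steps:
    - [[1, -5, -6, 0, 0, 0, 0], [1, -5, -7, 0, 0, 0, 0], [1, -6, -6, 0, 0, 0, 0], [1, -7, -4, 0, 0, 0, 0], [1, -8, -4, 0, 0, 0, 0]]

```text
clock: 6.35
position: [0.5648, -0.0622, 0.1169]
eef_rot: [0.707, 0.707, 0.0, -0.001]
force: [-3.0, 9.7, 5.7]
grip_width: 0.186
finger_force: 30.0
```

>>> drive_tool:
  steps:
    - [[1, -8, -2, 0, 0, 0, 0], [1, -9, -1, 0, 0, 0, 0], [1, -8, 0, 0, 0, 0, 0], [1, -8, 2, 0, 0, 0, 0], [1, -8, 3, 0, 0, 0, 0]]

```text
clock: 6.98
position: [0.5671, -0.1042, 0.117]
eef_rot: [0.707, 0.707, 0.0, -0.001]
force: [-1.8, 3.9, 5.1]
grip_width: 0.179
finger_force: 29.1
```

>>> drive_tool:
  steps:
    - [[1, -8, 4, 0, 0, 0, 0], [1, -7, 5, 0, 0, 0, 0], [1, -5, 6, 0, 0, 0, 0], [1, -5, 6, 0, 0, 0, 0], [1, -4, 8, 0, 0, 0, 0]]

```text
clock: 7.6
position: [0.5913, -0.1378, 0.116]
eef_rot: [0.706, 0.708, -0.006, -0.002]
force: [-24.2, -26.8, 12.9]
grip_width: 0.11
finger_force: 29.7
```

>>> drive_tool:
  steps:
    - [[1, -3, 8, 0, 0, 0, 0], [1, -1, 8, 0, 0, 0, 0], [1, -1, 9, 0, 0, 0, 0], [1, 0, 0, 0, 0, 0, 0], [1, 0, 0, 0, 0, 0, 0]]

```text
clock: 8.22
position: [0.6218, -0.1521, 0.1174]
eef_rot: [0.706, 0.708, -0.006, 0.007]
force: [-5.2, -61.2, -2.0]
grip_width: 0.027
finger_force: 34.8
```

```bash
python3 - <<'E'
from h import *
state()
for cam in ("top","side"):
    c=capture(cam); cv2.imwrite(f"pics/{cam}2.png",c["pixels"])
    for n in "slat_inner_peg slat_middle_peg slat_outer_peg".split(): print(n,spot(c,n,2))
im=cv2.imread("pics/side2.png")[130:290,170:350]; cv2.imwrite("pics/side2c.png",cv2.resize(im,None,fx=4,fy=3.7))
E
```

```text
t 8.22 pos [ 621.8 -152.1  117.4] rot cols [[-0.003, 1.0, 0.002], [1.0, 0.003, -0.019], [-0.019, 0.002, -1.0]] F [ -5.2 -61.2  -2. ] w 0.027 j [-0.23  0.5   1.7  -0.02  0.93 -0.22]
slat_inner_peg [(0.64, [625, -181, 107])]
slat_middle_peg [(0.46, [624, -84, 108]), (0.43, [621, -105, -5])]
slat_outer_peg [(0.61, [619, -138, 109])]
slat_inner_peg [(0.74, [629, -179, 105]), (0.58, [723, 169, -2])]
slat_middle_peg [(0.82, [626, -80, 107]), (0.74, [591, 303, -2])]
slat_outer_peg [(0.71, [619, -135, 107])]
```

View pics/side2c.png

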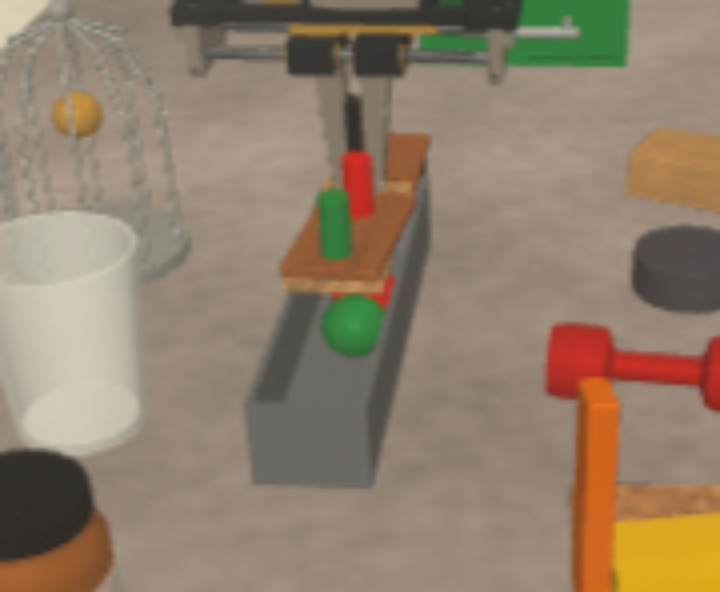

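>>> drive_tool:
  steps:
    - [[1, -8, 0, 0, 0, 0, 0], [1, -6, 0, -2, 0, 0, 0], [1, 0, 0, -25, 0, 0, 0], [0.5, 0, 0, -25, 0, 0, 0], [0.5, 0, 0, 0, 0, 0, 0]]

```text
clock: 9.25
position: [0.623, -0.1534, 0.1702]
eef_rot: [0.707, 0.707, 0.001, 0.002]
force: [0.1, -0.0, 0.4]
grip_width: 0.2
finger_force: 0.0
```

```bash
python3 - <<'E'
from h import *
state()
r=Rot(0)
e=plan([([621,-137,165],r,2,.5),([621,-137,117],r,3,.5)])
E
```

```text
t 9.25 pos [ 623.  -153.4  170.2] rot cols [[0.0, 1.0, 0.004], [1.0, -0.0, -0.001], [-0.001, 0.004, -1.0]] F [ 0.1 -0.   0.4] w 0.2 j [-0.24  0.45  1.66 -0.    1.03 -0.24]
[[[0.5,8,-1,3,0.002,0.001,0],[0.5,8,-1,2,0.002,0,0],[0.5,0,0,16,0,0,0],[0.5,0,0,16,0,0,0],[0.5,0,0,16,0,0,0]]]
```

>>> drive_tool:
  steps:
    - [[0.5, 8, -1, 3, 0, 0, 0], [0.5, 8, -1, 2, 0, 0, 0], [0.5, 0, 0, 16, 0, 0, 0], [0.5, 0, 0, 16, 0, 0, 0], [0.5, 0, 0, 16, 0, 0, 0]]

```text
clock: 9.88
position: [0.6191, -0.1367, 0.1137]
eef_rot: [0.707, 0.707, -0.0, -0.001]
force: [-0.1, 0.5, -0.3]
grip_width: 0.501
finger_force: 0.0
```

>>> drive_tool:
  steps:
    - [[1, 0, 0, 0, 0, 0, 0], [1, 0, 0, 0, 0, 0, 0], [1, 0, 0, 0, 0, 0, 0], [1, 0, 4, 0, 0, 0, 0], [1, 0, 3, 0, 0, 0, 0]]

```text
clock: 10.5
position: [0.6252, -0.1373, 0.1158]
eef_rot: [0.707, 0.708, -0.002, -0.001]
force: [-7.4, -5.0, 4.9]
grip_width: 0.186
finger_force: 30.0
```

```bash
python3 - <<'E'
from h import *
state()
for cam in ("top","side"):
    c=capture(cam)
    for n in "slat_inner_peg slat_middle_peg slat_outer_peg".split(): print(n,spot(c,n,1))
E
```

```text
t 10.5 pos [ 625.2 -137.3  115.8] rot cols [[-0.001, 1.0, -0.003], [1.0, 0.001, -0.001], [-0.001, -0.003, -1.0]] F [-7.4 -5.   4.9] w 0.186 j [-0.22  0.51  1.69 -0.    0.94 -0.22]
slat_inner_peg [(0.84, [625, -180, 107])]
slat_middle_peg [(0.39, [626, -85, 106])]
slat_outer_peg []
slat_inner_peg [(0.9, [625, -180, 106])]
slat_middle_peg [(0.9, [627, -79, 110])]
slat_outer_peg [(0.96, [626, -137, 106])]
```

```bash
python3 - <<'E'
from h import *
s=env.observe(); p=np.array(s["position"])*1000
e=plan([(p,Rot(0),2,.5),([626,-137,180],Rot(0),2,.5),([626,-82,180],Rot(-2.5),14,.5),([626,-82,117],Rot(-2.5),2,.5)])
print(e[0])
E
```

```text
[[[0.5,0,0,0,-0.001,0,0],[0.5,0,0,0,-0.002,0.001,0.001],[0.5,0,0,-32,0,0,0],[0.5,0,1,-32,0,0,0],[0.5,4,0,0,0,0,0.179]]]
[[[0.5,4,-1,0,0,0,0.178],[0.5,4,-1,0,0,0,0.179],[0.5,3,-2,0,0,0,0.178],[0.5,3,-3,0,0,0,0.179],[0.5,2,-3,0,0,0,0.178]]]
[[[0.5,2,-3,0,0,0,0.179],[0.5,2,-4,0,0,0,0.179],[0.5,0,-4,0,0,0,0.178],[0.5,0,-4,0,0,0,0.179],[0.5,-1,-4,0,0,0,0.178]]]
[[[0.5,-1,-3,0,0,0,0.179],[0.5,-3,-4,0,0,0,0.178],[0.5,-2,-3,0,0,0,0.179],[0.5,0,0,31,0,0,0],[0.5,0,0,32,0,0,0]]]
[626.47697785 -81.91682725 116.91003736]
```

>>> drive_tool:
  steps:
    - [[0.5, 0, 0, 0, 0, 0, 0], [0.5, 0, 0, 0, 0, 0, 0], [0.5, 0, 0, -32, 0, 0, 0], [0.5, 0, 1, -32, 0, 0, 0], [0.5, 4, 0, 0, 0, 0, 0.179]]

```text
clock: 11.52
position: [0.6298, -0.1331, 0.1828]
eef_rot: [0.769, 0.64, 0.002, 0.002]
force: [-0.2, -0.1, -0.3]
grip_width: 0.502
finger_force: 0.0
```

>>> drive_tool:
  steps:
    - [[0.5, 4, -1, 0, 0, 0, 0.178], [0.5, 4, -1, 0, 0, 0, 0.179], [0.5, 3, -2, 0, 0, 0, 0.178], [0.5, 3, -3, 0, 0, 0, 0.179], [0.5, 2, -3, 0, 0, 0, 0.178]]

```text
clock: 12.15
position: [0.6274, -0.1127, 0.1798]
eef_rot: [0.97, 0.244, 0.0, 0.0]
force: [0.2, 0.1, -0.2]
grip_width: 0.504
finger_force: 0.0
```

>>> drive_tool:
  steps:
    - [[0.5, 2, -3, 0, 0, 0, 0.179], [0.5, 2, -4, 0, 0, 0, 0.179], [0.5, 0, -4, 0, 0, 0, 0.178], [0.5, 0, -4, 0, 0, 0, 0.179], [0.5, -1, -4, 0, 0, 0, 0.178]]

```text
clock: 12.78
position: [0.6278, -0.0927, 0.1798]
eef_rot: [0.98, -0.198, 0.0, -0.0]
force: [0.7, 0.3, -0.2]
grip_width: 0.505
finger_force: 0.0
```

>>> drive_tool:
  steps:
    - [[0.5, -1, -3, 0, 0, 0, 0.179], [0.5, -3, -4, 0, 0, 0, 0.178], [0.5, -2, -3, 0, 0, 0, 0.179], [0.5, 0, 0, 31, 0, 0, 0], [0.5, 0, 0, 32, 0, 0, 0]]

```text
clock: 13.4
position: [0.6287, -0.0811, 0.1165]
eef_rot: [0.894, -0.448, 0.001, -0.0]
force: [-0.0, -0.7, -0.4]
grip_width: 0.5
finger_force: 0.0
```

>>> drive_tool:
  steps:
    - [[1, 0, 0, 0, 0, 0, 0], [1, 0, 0, 0, 0, 0, 0], [1, 0, 0, 0, 0, 0, 0], [1, 0, 0, 0, 0, 0, 0], [1, 0, 0, 0, 0, 0, 0]]

```text
clock: 14.02
position: [0.6267, -0.0829, 0.1177]
eef_rot: [0.894, -0.448, -0.0, 0.002]
force: [-7.7, -7.7, 2.4]
grip_width: 0.187
finger_force: 30.0
```

```bash
python3 - <<'E'
from h import *
s=state()
p=np.array(s["position"])*1000
n=25; A=np.linspace(0,3.17,n+1)[1:]; Y=np.linspace(-2.5,-0.15,n+1)[1:]
a0=np.arctan2(-(p[0]-625),p[1]+180);print(a0, np.hypot(p[0]-625,p[1]+180))
plan([([625-98*np.sin(a),-180+98*np.cos(a),117],Rot(y),1,1) for a,y in zip(A,Y)])
E
```

```text
t 14.03 pos [626.7 -82.9 117.7] rot cols [[0.599, -0.801, -0.002], [-0.801, -0.599, -0.002], [0.001, 0.003, -1.0]] F [-7.7 -7.7  2.4] w 0.187 j [-0.13  0.5   1.71 -0.    0.93  2.37]
-0.017437685503085783 97.1026330871004
[[[1,-9,11,1,0.003,-0.001,-0.093],[1,-6,11,0,0,0,-0.094],[1,-6,11,0,0,0,-0.094],[1,-6,11,0,0,0,-0.094],[1,-5,11,0,0,0,-0.094]]]
[[[1,-5,11,0,0,0,-0.094],[1,-5,12,0,0,0,-0.094],[1,-4,11,0,0,0,-0.094],[1,-4,12,0,0,0,-0.094],[1,-3,12,0,0,0,-0.094]]]
[[[1,-3,12,0,0,0,-0.094],[1,-3,12,0,0,0,-0.094],[1,-2,13,0,0,0,-0.094],[1,-2,12,0,0,0,-0.094],[1,-2,12,0,0,0,-0.094]]]
[[[1,-1,12,0,0,0,-0.094],[1,0,13,0,0,0,-0.094],[1,-1,12,0,0,0,-0.094],[1,0,13,0,0,0,-0.094],[1,1,12,0,0,0,-0.094]]]
[[[1,1,13,0,0,0,-0.094],[1,1,12,0,0,0,-0.094],[1,2,12,0,0,0,-0.094],[1,2,12,0,0,0,-0.094],[1,3,13,0,0,0,-0.094]]]
```

>>> drive_tool:
  steps:
    - [[1, -9, 11, 0, 0, 0, -0.093], [1, -6, 11, 0, 0, 0, -0.094], [1, -6, 11, 0, 0, 0, -0.094], [1, -6, 11, 0, 0, 0, -0.094], [1, -5, 11, 0, 0, 0, -0.094]]

```text
clock: 14.65
position: [0.5699, -0.0996, 0.1182]
eef_rot: [0.974, -0.226, 0.002, -0.0]
force: [5.6, 1.9, -4.3]
grip_width: 0.186
finger_force: 30.0
```

>>> drive_tool:
  steps:
    - [[1, -5, 11, 0, 0, 0, -0.094], [1, -5, 12, 0, 0, 0, -0.094], [1, -4, 11, 0, 0, 0, -0.094], [1, -4, 12, 0, 0, 0, -0.094], [1, -3, 12, 0, 0, 0, -0.094]]

```text
clock: 15.28
position: [0.5321, -0.1479, 0.1178]
eef_rot: [1.0, 0.007, -0.001, -0.001]
force: [-3.6, 8.3, 5.6]
grip_width: 0.186
finger_force: 30.0
```

```bash
python3 - <<'E'
from h import *
s=state()
c=capture("top")
for n in "slat_inner_peg slat_middle_peg slat_outer_peg".split(): print(n,spot(c,n,1))
E
```

```text
t 15.28 pos [ 532.1 -147.9  117.8] rot cols [[1.0, 0.013, -0.001], [0.013, -1.0, 0.002], [-0.001, -0.002, -1.0]] F [-3.6  8.3  5.6] w 0.186 j [-0.27  0.39  1.89  0.    0.86  1.28]
slat_inner_peg [(0.16, [719, 171, 0])]
slat_middle_peg [(0.45, [589, 304, 3])]
slat_outer_peg []
```

Holding well and on the arc; go on.

>>> drive_tool:
  steps:
    - [[1, -3, 12, 0, 0, 0, -0.094], [1, -3, 12, 0, 0, 0, -0.094], [1, -2, 13, 0, 0, 0, -0.094], [1, -2, 12, 0, 0, 0, -0.094], [1, -2, 12, 0, 0, 0, -0.094]]

```text
clock: 16.1
position: [0.5313, -0.2099, 0.1177]
eef_rot: [0.971, 0.239, -0.001, -0.001]
force: [-7.0, 3.2, 6.0]
grip_width: 0.188
finger_force: 30.0
```

>>> drive_tool:
  steps:
    - [[1, -1, 12, 0, 0, 0, -0.094], [1, 0, 13, 0, 0, 0, -0.094], [1, -1, 12, 0, 0, 0, -0.094], [1, 0, 13, 0, 0, 0, -0.094], [1, 1, 12, 0, 0, 0, -0.094]]

```text
clock: 16.73
position: [0.569, -0.2596, 0.1179]
eef_rot: [0.888, 0.459, -0.001, -0.0]
force: [-7.3, -2.5, 3.6]
grip_width: 0.187
finger_force: 30.0
```

>>> drive_tool:
  steps:
    - [[1, 1, 13, 0, 0, 0, -0.094], [1, 1, 12, 0, 0, 0, -0.094], [1, 2, 12, 0, 0, 0, -0.094], [1, 2, 12, 0, 0, 0, -0.094], [1, 3, 13, 0, 0, 0, -0.094]]

```text
clock: 17.35
position: [0.6263, -0.2773, 0.1176]
eef_rot: [0.757, 0.653, -0.003, -0.002]
force: [-44.1, -10.8, 18.3]
grip_width: 0.187
finger_force: 30.0
```

```bash
python3 - <<'E'
from h import *
s=state()
for cam in ("top","side"):
    c=capture(cam); cv2.imwrite(f"pics/{cam}3.png",c["pixels"])
    for n in "slat_inner_peg slat_middle_peg slat_outer_peg cover_pivot ball1 ball2 ball3 ball4".split(): print(n,spot(c,n,1))
E
```

```text
t 17.35 pos [ 626.3 -277.3  117.6] rot cols [[0.146, 0.989, -0.007], [0.989, -0.146, -0.001], [-0.002, -0.006, -1.0]] F [-44.1 -10.8  18.3] w 0.187 j [-0.42  0.57  1.58 -0.    0.99 -0.27]
slat_inner_peg [(0.78, [626, -182, 108])]
slat_middle_peg []
slat_outer_peg [(0.71, [625, -225, 107])]
cover_pivot [(0.64, [475, 114, 109])]
ball1 [(0.65, [616, -133, 32])]
ball2 [(0.65, [616, -133, 32])]
ball3 [(0.65, [616, -133, 32])]
ball4 [(0.65, [616, -133, 32])]
slat_inner_peg [(0.88, [627, -179, 106])]
slat_middle_peg []
slat_outer_peg [(0.83, [623, -220, 107])]
cover_pivot [(0.67, [624, -279, 107])]
ball1 [(0.57, [618, -132, 28])]
ball2 [(0.57, [618, -132, 28])]
ball3 [(0.57, [618, -132, 28])]
ball4 [(0.57, [618, -132, 28])]
```

View pics/side3.png

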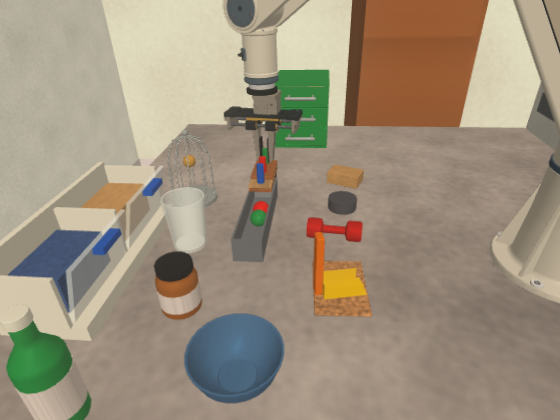

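```bash
python3 - <<'E'
from h import *
s=env.observe(); p=np.array(s["position"])*1000
e=plan([(p,Rot(-.15),3,.5),([625,-277,180],Rot(-.15),2,.5),([626,-180,180],Rot(0),3,.5),([626,-180,115],Rot(0),2,.5)])
e=plan([([626,-180,115],Rot(0),5,1)],e)
n=15; A=np.linspace(0,np.pi/2,n+1)[1:]
plan([([625-98*np.sin(a),-277.5+98*np.cos(a),115],Rot(a),1,1) for a in A],([626,-180,115],Rot(0)))
E
```

```text
[[[0.5,0,0,0,-0.002,0.001,0],[0.5,0,0,0,-0.003,0,0],[0.5,0,0,0,-0.002,0.001,0],[0.5,0,0,-31,0,0,0],[0.5,0,0,-31,0,0,0]]]
[[[0.5,32,-5,0,0,0,-0.05],[0.5,32,-3,0,0,0,-0.05],[0.5,33,-1,0,0,0,-0.05],[0.5,0,0,32,0,0,0],[0.5,0,0,33,0,0,0]]]
[[[1,0,0,0,0,0,0],[1,0,0,0,0,0,0],[1,0,0,0,0,0,0],[1,0,0,0,0,0,0],[1,0,0,0,0,0,0]]]
[[[1,0,-11,0,0,0,-0.105],[1,-1,-10,0,0,0,-0.104],[1,0,-11,0,0,0,-0.105],[1,-1,-10,0,0,0,-0.105],[1,0,-10,0,0,0,-0.105]]]
[[[1,-1,-10,0,0,0,-0.104],[1,0,-11,0,0,0,-0.105],[1,-1,-10,0,0,0,-0.105],[1,0,-10,0,0,0,-0.104],[1,-1,-10,0,0,0,-0.105]]]
[[[1,0,-11,0,0,0,-0.105],[1,-1,-10,0,0,0,-0.105],[1,0,-10,0,0,0,-0.104],[1,-1,-10,0,0,0,-0.105],[1,0,-11,0,0,0,-0.105]]]
```

>>> drive_tool:
  steps:
    - [[0.5, 0, 0, 0, 0, 0, 0], [0.5, 0, 0, 0, 0, 0, 0], [0.5, 0, 0, 0, 0, 0, 0], [0.5, 0, 0, -31, 0, 0, 0], [0.5, 0, 0, -31, 0, 0, 0]]

```text
clock: 18.88
position: [0.6294, -0.276, 0.1792]
eef_rot: [0.758, 0.652, 0.0, -0.0]
force: [0.2, -0.4, -0.3]
grip_width: 0.495
finger_force: 0.0
```

```bash
python3 - <<'E'
from h import *
s=state()
e=plan([([626,-180,180],Rot(0),3,.5),([626,-180,115],Rot(0),2,.5)])
c=capture("top")
for n in "slat_inner_peg slat_middle_peg slat_outer_peg".split(): print(n,spot(c,n,1))
E
```

```text
t 18.88 pos [ 629.4 -276.   179.2] rot cols [[0.15, 0.989, -0.0], [0.989, -0.15, 0.0], [0.0, -0.0, -1.0]] F [ 0.2 -0.4 -0.3] w 0.495 j [-0.42  0.5   1.54  0.    1.1  -0.26]
[[[0.5,31,-6,0,0,0,-0.05],[0.5,32,-4,-1,0,0,-0.05],[0.5,32,-3,0,0,0,-0.051],[0.5,0,0,33,0,0,0],[0.5,0,0,32,0,0,0]]]
slat_inner_peg [(0.86, [625, -178, 106])]
slat_middle_peg []
slat_outer_peg [(0.54, [625, -221, 109])]
```

>>> drive_tool:
  steps:
    - [[0.5, 31, -6, 0, 0, 0, -0.05], [0.5, 32, -4, -1, 0, 0, -0.05], [0.5, 32, -3, 0, 0, 0, -0.051], [0.5, 0, 0, 33, 0, 0, 0], [0.5, 0, 0, 32, 0, 0, 0]]

```text
clock: 19.7
position: [0.6254, -0.1795, 0.1127]
eef_rot: [0.707, 0.707, -0.0, -0.0]
force: [0.1, -0.3, -0.1]
grip_width: 0.495
finger_force: 0.0
```

>>> drive_tool:
  steps:
    - [[1, 0, 0, 0, 0, 0, 0], [1, 0, 0, 0, 0, 0, 0], [1, 0, 0, 0, 0, 0, 0], [1, 0, 0, 0, 0, 0, 0], [1, 0, 0, 0, 0, 0, 0]]

```text
clock: 20.32
position: [0.625, -0.1807, 0.1155]
eef_rot: [0.707, 0.707, -0.001, -0.0]
force: [-5.0, -0.3, 1.9]
grip_width: 0.186
finger_force: 30.0
```

>>> drive_tool:
  steps:
    - [[1, 0, -11, 0, 0, 0, -0.105], [1, -1, -10, 0, 0, 0, -0.104], [1, 0, -11, 0, 0, 0, -0.105], [1, -1, -10, 0, 0, 0, -0.105], [1, 0, -10, 0, 0, 0, -0.105]]

```text
clock: 20.95
position: [0.5779, -0.1929, 0.1158]
eef_rot: [0.499, 0.867, 0.001, 0.002]
force: [8.2, -0.0, -7.9]
grip_width: 0.193
finger_force: 30.0
```

>>> drive_tool:
  steps:
    - [[1, -1, -10, 0, 0, 0, -0.104], [1, 0, -11, 0, 0, 0, -0.105], [1, -1, -10, 0, 0, 0, -0.105], [1, 0, -10, 0, 0, 0, -0.104], [1, -1, -10, 0, 0, 0, -0.105]]

```text
clock: 21.58
position: [0.5416, -0.2282, 0.1156]
eef_rot: [0.258, 0.966, 0.001, 0.001]
force: [5.0, 6.5, -4.2]
grip_width: 0.19
finger_force: 30.0
```

>>> drive_tool:
  steps:
    - [[1, 0, -11, 0, 0, 0, -0.105], [1, -1, -10, 0, 0, 0, -0.105], [1, 0, -10, 0, 0, 0, -0.104], [1, -1, -10, 0, 0, 0, -0.105], [1, 0, -11, 0, 0, 0, -0.105]]

```text
clock: 22.2
position: [0.528, -0.2774, 0.1157]
eef_rot: [-0.001, 1.0, 0.001, 0.002]
force: [8.5, 8.2, -5.5]
grip_width: 0.187
finger_force: 30.0
```

```bash
python3 - <<'E'
from h import *
s=state()
for cam in ("top","side"):
    c=capture(cam); cv2.imwrite(f"pics/{cam}4.png",c["pixels"])
    for n in "trough trough_end slat_inner_peg slat_middle_peg slat_outer_peg cover_pivot".split(): print(n,spot(c,n,1))
E
```

```text
t 22.2 pos [ 528.  -277.4  115.7] rot cols [[-1.0, -0.003, 0.004], [-0.003, 1.0, 0.001], [-0.004, 0.001, -1.0]] F [ 8.5  8.2 -5.5] w 0.187 j [-0.49  0.45  1.8   0.    0.89 -2.06]
trough [(0.69, [622, -105, -3])]
trough_end [(0.84, [622, -228, 12])]
slat_inner_peg [(0.51, [622, -278, 108])]
slat_middle_peg [(0.69, [625, -278, 106])]
slat_outer_peg [(0.53, [569, -280, 111])]
cover_pivot [(0.65, [622, -277, 109])]
trough [(0.78, [625, -104, 1])]
trough_end [(0.6, [624, -223, 7])]
slat_inner_peg [(0.8, [532, -280, 106])]
slat_middle_peg [(0.8, [627, -277, 107])]
slat_outer_peg [(0.74, [404, -351, 1])]
cover_pivot [(0.65, [623, -276, 104])]
```

```bash
python3 - <<'E'
from h import *
e=plan([([528,-277,115],Rot(1.57),3,.5),([528,-277,195],Rot(1.57),2,.5),([455,60,260],Rot(.2),10,.4)])
E
```

```text
[[[0.5,0,1,0,0,0.001,0],[0.5,0,0,0,-0.001,0.002,0.001],[0.5,0,1,1,0,0.001,0],[0.5,0,0,-40,0,0,0],[0.5,0,0,-40,0,0,0]]]
[[[0.4,7,34,-7,0,0,0.137],[0.4,12,32,-6,0,0,0.137],[0.4,16,30,-7,0,0,0.137],[0.4,21,28,-6,0,0,0.137],[0.4,23,25,-7,0,0,0.137]]]
[[[0.4,27,21,-6,0,0,0.137],[0.4,30,18,-7,0,0,0.137],[0.4,32,13,-6,0,0,0.137],[0.4,33,9,-7,0,0,0.137],[0.4,34,4,-6,0,0,0.137]]]
```

>>> drive_tool:
  steps:
    - [[0.5, 0, 0, 0, 0, 0, 0], [0.5, 0, 0, 0, 0, 0, 0], [0.5, 0, 0, 0, 0, 0, 0], [0.5, 0, 0, -40, 0, 0, 0], [0.5, 0, 0, -40, 0, 0, 0]]

```text
clock: 23.52
position: [0.5259, -0.2781, 0.1953]
eef_rot: [-0.0, 1.0, 0.0, -0.001]
force: [0.0, 0.3, 0.2]
grip_width: 0.499
finger_force: 0.0
```

>>> drive_tool:
  steps:
    - [[0.4, 7, 34, -7, 0, 0, 0.137], [0.4, 12, 32, -6, 0, 0, 0.137], [0.4, 16, 30, -7, 0, 0, 0.137], [0.4, 21, 28, -6, 0, 0, 0.137], [0.4, 23, 25, -7, 0, 0, 0.137]]

```text
clock: 24.15
position: [0.4893, -0.1093, 0.2279]
eef_rot: [0.338, 0.941, 0.0, 0.0]
force: [0.2, 0.0, -0.7]
grip_width: 0.597
finger_force: 0.0
```

>>> drive_tool:
  steps:
    - [[0.4, 27, 21, -6, 0, 0, 0.137], [0.4, 30, 18, -7, 0, 0, 0.137], [0.4, 32, 13, -6, 0, 0, 0.137], [0.4, 33, 9, -7, 0, 0, 0.137], [0.4, 34, 4, -6, 0, 0, 0.137]]

```text
clock: 24.78
position: [0.4523, 0.0588, 0.2601]
eef_rot: [0.634, 0.773, 0.0, 0.0]
force: [-0.3, 0.8, -0.4]
grip_width: 0.604
finger_force: 0.0
```

```bash
python3 - <<'E'
from h import *
s=state()
c=capture("wrist"); cv2.imwrite("pics/w5.png",c["pixels"])
for n in "scoop scoop_grip mat_top".split(): print(n,spot(c,n,2))
m=masks_of(c,"scoop"); 
if m:
    M=m[0]["pixels"]; v,u=np.nonzero(M); print(m[0]["score"],u.min(),u.max(),v.min(),v.max())
c=capture("top"); cv2.imwrite("pics/top5.png",c["pixels"])
for n in "slat_inner_peg slat_middle_peg slat_outer_peg".split(): print(n,spot(c,n,1))
E
```

```text
t 24.77 pos [452.3  58.8 260.1] rot cols [[-0.195, 0.981, 0.001], [0.981, 0.195, 0.0], [-0.0, 0.001, -1.0]] F [-0.3  0.8 -0.4] w 0.604 j [ 0.13  0.06  1.96 -0.    1.12 -0.07]
scoop [(0.93, [434, 109, 4])]
scoop_grip [(0.86, [476, 119, 111])]
mat_top []
0.9 235 336 111 158
slat_inner_peg [(0.8, [526, -282, 103])]
slat_middle_peg [(0.75, [624, -282, 109])]
slat_outer_peg [(0.73, [571, -280, 107])]
```

View pics/w5.png

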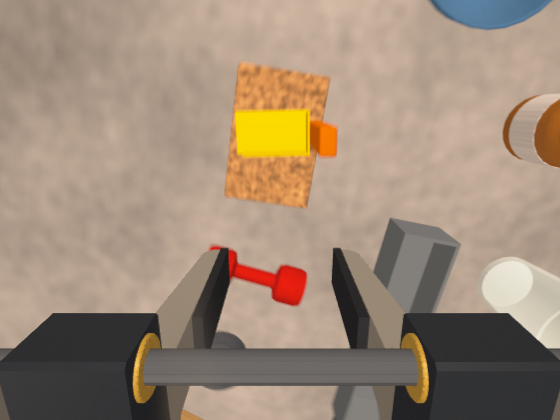

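```bash
python3 -c "
import cv2
im=cv2.imread('pics/top5.png')[160:260,210:420];cv2.imwrite('pics/top5c.png',cv2.resize(im,None,fx=3.8,fy=3.8,interpolation=cv2.INTER_CUBIC))"
```

```text
(no output)
```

View pics/top5c.png

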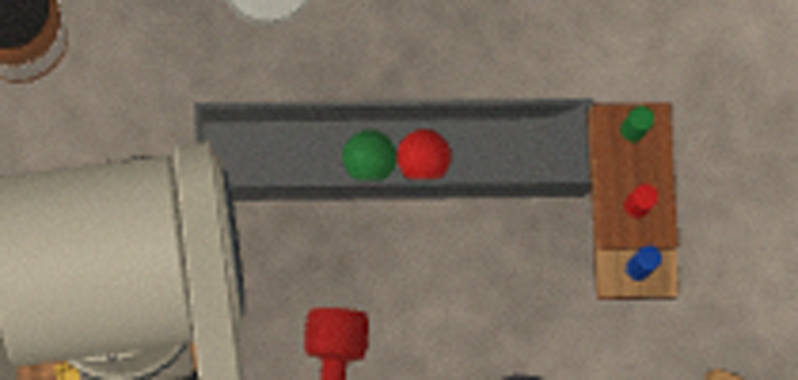

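```bash
python3 - <<'E'
from h import *
c=capture("wrist"); im=c["pixels"].astype(int)
hsv=cv2.cvtColor(c["pixels"],cv2.COLOR_BGR2HSV)
o=(abs(hsv[:,:,0].astype(int)-12)<6)&(hsv[:,:,1]>235)&(hsv[:,:,2]>150); o[:100]=0;o[170:]=0;o[:,:305]=0;o[:,345:]=0
v,u=np.nonzero(o);print(u.min(),u.max(),v.min(),v.max()); print(im[140,315],im[140,328])
print("handle top",np.round(ray_z(c,328,140.5,.129)*1000), [np.round(ray_z(c,*q,.129)*1000) for q in ((319,124),(337,124),(337,157),(319,157))])
print("lip",np.round(ray_z(c,236.5,134.5,.006)*1000), [np.round(ray_z(c,*q,z)*1000) for q,z in (((235,111),.03),((309,109),.034),((309,157),.034),((239,158),.03))])
print(px(c,np.array([.476,.117,.129])))
E
```

```text
310 336 120 156
[  0  79 178] [  0 122 246]
handle top [478. 119. 129.] [array([468., 130., 129.]), array([482., 133., 129.]), array([488., 108., 129.]), array([474., 105., 129.])]
lip [394.  97.   6.] [array([391., 123.,  30.]), array([466., 140.,  34.]), array([476.,  92.,  34.]), array([403.,  76.,  30.])]
[325.07389621 142.63275099]
```

```bash
python3 - <<'E'
from h import *
e=plan([([478,118,200],Rot(.22),3,.4),([478,118,115],Rot(.22),2,.4)])
plan([([478,118,115],Rot(.22),5,1)],e)
E
```

```text
[[[0.4,18,12,20,0,0,-0.007],[0.4,18,13,20,0,0,-0.006],[0.4,18,12,19,0,0,-0.007],[0.4,0,0,43,0,0,0],[0.4,0,0,42,0,0,0]]]
[[[1,0,0,0,0,0,0],[1,0,0,0,0,0,0],[1,0,0,0,0,0,0],[1,0,0,0,0,0,0],[1,0,0,0,0,0,0]]]
```

>>> drive_tool:
  steps:
    - [[0.4, 18, 12, 20, 0, 0, -0.007], [0.4, 18, 13, 20, 0, 0, -0.006], [0.4, 18, 12, 19, 0, 0, -0.007], [0.4, 0, 0, 43, 0, 0, 0], [0.4, 0, 0, 42, 0, 0, 0]]

```text
clock: 25.9
position: [0.4781, 0.1181, 0.1145]
eef_rot: [0.625, 0.781, 0.0, 0.0]
force: [1.0, 0.2, -0.4]
grip_width: 0.599
finger_force: 0.0
```

>>> drive_tool:
  steps:
    - [[1, 0, 0, 0, 0, 0, 0], [1, 0, 0, 0, 0, 0, 0], [1, 0, 0, 0, 0, 0, 0], [1, 0, 0, 0, 0, 0, 0], [1, 0, 0, 0, 0, 0, 0]]

```text
clock: 26.52
position: [0.4783, 0.1184, 0.1166]
eef_rot: [0.625, 0.781, 0.001, 0.001]
force: [-0.8, -1.2, 7.0]
grip_width: 0.151
finger_force: 30.0
```

```bash
python3 - <<'E'
from h import *
s=state()
c=capture("side"); 
for n in "scoop scoop_grip".split(): print(n,spot(c,n,1))
print("bowl",spot(c,"bowl"),"trough",spot(c,"trough"))
# to above trough far end: grip such that lip at y=-? ; scoop x -> -y : yaw 1.57
e=plan([([476,118,200],Rot(.22),2,1),([560,20,210],Rot(1.0),5,1),([623,20,210],Rot(1.571),4,1)])
print(e[0])
E
```

```text
t 26.52 pos [478.3 118.4 116.6] rot cols [[-0.219, 0.976, 0.002], [0.976, 0.219, 0.0], [-0.0, 0.002, -1.0]] F [-0.8 -1.2  7. ] w 0.151 j [ 0.24  0.31  2.02 -0.    0.81  0.02]
scoop [(0.58, [433, 106, 4])]
scoop_grip [(0.62, [478, 119, 111])]
bowl [(0.89, [592, 305, 0])] trough [(0.95, [625, -104, 3])]
[[[1,0,-1,-42,0.001,0,0.001],[1,0,-1,-41,0.001,0,0],[1,-23,12,-2,0,0,-0.156],[1,-24,8,-2,0,0,-0.156],[1,-26,5,-2,0,0,-0.156]]]
[[[1,-25,0,-2,0,0,-0.156],[1,-26,-3,-2,0,0,-0.156],[1,-13,8,0,0,0,-0.143],[1,-15,7,0,0,0,-0.142],[1,-15,4,0,0,0,-0.143]]]
[[[1,-15,3,0,0,0,-0.143],[1,0,0,0,0,0,0],[1,0,0,0,0,0,0],[1,0,0,0,0,0,0],[1,0,0,0,0,0,0]]]
[622.72752148  20.31333406 209.6085515 ]
```

>>> drive_tool:
  steps:
    - [[1, 0, -1, -42, 0, 0, 0], [1, 0, -1, -41, 0, 0, 0], [1, -23, 12, -2, 0, 0, -0.156], [1, -24, 8, -2, 0, 0, -0.156], [1, -26, 5, -2, 0, 0, -0.156]]

```text
clock: 27.4
position: [0.5266, 0.0583, 0.2051]
eef_rot: [0.424, 0.906, 0.0, 0.0]
force: [-1.0, 0.6, -0.6]
grip_width: 0.152
finger_force: 30.0
```

>>> drive_tool:
  steps:
    - [[1, -25, 0, -2, 0, 0, -0.156], [1, -26, -3, -2, 0, 0, -0.156], [1, -13, 8, 0, 0, 0, -0.143], [1, -15, 7, 0, 0, 0, -0.142], [1, -15, 4, 0, 0, 0, -0.143]]

```text
clock: 28.02
position: [0.6074, 0.0194, 0.2088]
eef_rot: [0.069, 0.998, 0.0, 0.0]
force: [0.4, 0.4, -0.4]
grip_width: 0.154
finger_force: 30.0
```

>>> drive_tool:
  steps:
    - [[1, -15, 3, 0, 0, 0, -0.143], [1, 0, 0, 0, 0, 0, 0], [1, 0, 0, 0, 0, 0, 0], [1, 0, 0, 0, 0, 0, 0], [1, 0, 0, 0, 0, 0, 0]]

```text
clock: 28.65
position: [0.6219, 0.0204, 0.2087]
eef_rot: [-0.0, 1.0, -0.0, -0.0]
force: [-0.1, 0.2, -1.6]
grip_width: 0.151
finger_force: 30.0
```

```bash
python3 - <<'E'
from h import *
s=state()
c=capture("wrist"); cv2.imwrite("pics/w6.png",c["pixels"])
for n in "scoop scoop_grip trough trough_end".split(): print(n,spot(c,n,1))
c=capture("side"); cv2.imwrite("pics/s6.png",c["pixels"])
for n in "scoop scoop_grip trough trough_end".split(): print(n,spot(c,n,1))
E
python3 -c "
import cv2
im=cv2.imread('pics/top5.png')
for u in (300,340,360):
  print(u,[im[v,u].tolist() for v in range(183,216)])"
```

```text
t 28.65 pos [621.9  20.4 208.7] rot cols [[-1.0, -0.0, -0.0], [-0.0, 1.0, -0.0], [0.0, -0.0, -1.0]] F [-0.1  0.2 -1.6] w 0.151 j [ 0.03  0.38  1.67 -0.    1.09 -1.54]
scoop [(0.59, [620, -28, 95])]
scoop_grip [(0.86, [619, 18, 201])]
trough []
trough_end [(0.6, [622, -234, 10])]
scoop [(0.61, [626, -30, 97])]
scoop_grip [(0.72, [624, 21, 201])]
trough [(0.63, [625, -103, -1])]
trough_end [(0.68, [623, -226, 4])]
300 [[103, 116, 125], [107, 117, 130], [101, 111, 123], [95, 104, 113], [78, 82, 80], [49, 53, 52], [53, 57, 55], [47, 50, 49], [57, 59, 58], [85, 92, 90], [83, 89, 89], [85, 89, 88], [80, 85, 87], [85, 90, 88], [86, 89, 90], [73, 88, 72], [61, 96, 56], [58, 93, 54], [59, 104, 51], [62, 96, 59], [68, 86, 66], [87, 84, 90], [85, 85, 89], [86, 90, 89], [83, 86, 89], [84, 89, 85], [51, 53, 54], [52, 54, 55], [49, 50, 52], [78, 81, 88], [102, 112, 125], [104, 116, 128], [102, 113, 123]]
340 [[105, 118, 128], [110, 124, 133], [107, 121, 131], [85, 88, 93], [69, 72, 74], [45, 47, 47], [49, 55, 50], [51, 54, 52], [68, 68, 72], [86, 90, 87], [81, 87, 87], [81, 85, 86], [83, 88, 87], [77, 80, 84], [84, 88, 89], [83, 87, 86], [81, 84, 87], [83, 88, 86], [87, 90, 91], [83, 86, 87], [85, 88, 90], [82, 84, 86], [84, 88, 89], [86, 89, 92], [77, 82, 84], [69, 71, 71], [49, 50, 52], [49, 54, 50], [55, 59, 61], [92, 102, 114], [102, 115, 126], [102, 114, 126], [104, 113, 126]]
360 [[114, 129, 142], [115, 128, 142], [115, 129, 142], [76, 80, 78], [60, 60, 65], [58, 60, 60], [80, 80, 81], [83, 85, 84], [79, 84, 83], [80, 82, 82], [82, 82, 84], [84, 89, 88], [84, 87, 85], [84, 84, 85], [83, 85, 88], [79, 81, 82], [79, 83, 86], [82, 84, 85], [84, 89, 84], [83, 86, 85], [81, 86, 86], [82, 83, 84], [82, 82, 84], [81, 86, 85], [79, 81, 81], [53, 54, 52], [49, 52, 51], [47, 51, 51], [57, 63, 65], [104, 117, 128], [99, 110, 119], [96, 105, 118], [96, 107, 121]]
```

View pics/w6.png

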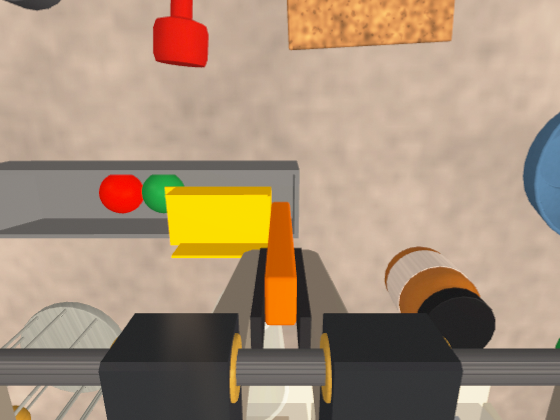

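```bash
python3 - <<'E'
from h import *
c=capture("wrist"); g=cv2.cvtColor(c["pixels"],cv2.COLOR_BGR2GRAY).astype(int)
for u in (20,85,150,284):
    d=np.diff(g[:,u]); k=[v for v in range(150,262) if abs(d[v])>9]
    print(u,[(v,int(d[v]),int(round(ray_z(c,u,v+.5,.055)[0]*1000)),int(round(ray_z(c,u,v+.5,.055)[1]*1000))) for v in k])
v=200; d=np.diff(g[v]); print([(u,int(d[u]),np.round(ray_z(c,u+.5,v,.055)*1000).astype(int).tolist()) for u in range(275,320) if abs(d[u])>9])
for q in ((121,193),(160,192)): print(np.round(ray_z(c,*q,.028)*1000))
for q,z in (((166,190),.1),((168,245),.1),((166,187),.126),((172,258),.126),((280,204),.1),((281,314),.222)): print(q,np.round(ray_z(c,*q,z)*1000))
E
```

```text
20 [(159, -55, 585, -203), (160, -20, 586, -204), (168, 17, 593, -205), (169, 20, 593, -205), (223, -35, 643, -216), (233, 29, 653, -218), (236, 14, 655, -218), (237, 43, 656, -219)]
85 [(159, -53, 585, -147), (160, -31, 586, -148), (168, 18, 593, -149), (169, 19, 593, -149), (217, -35, 637, -156), (232, 10, 651, -158), (233, 29, 652, -158), (236, 10, 655, -159), (237, 33, 656, -159)]
150 [(159, -50, 585, -92), (160, -32, 586, -92), (168, 18, 592, -92), (169, 20, 593, -92), (174, -27, 598, -93), (175, -17, 599, -93), (207, 31, 628, -96), (208, 23, 629, -96), (217, -35, 637, -97), (232, 11, 651, -99), (233, 27, 652, -99), (237, 33, 656, -99)]
284 [(159, -51, 585, 24), (160, -28, 585, 24), (169, 30, 593, 24), (201, -15, 622, 24)]
[(291, -10, [621, 30, 55]), (292, -34, [621, 31, 55]), (293, 18, [621, 32, 55]), (294, 26, [621, 33, 55]), (298, 23, [621, 37, 55]), (299, 14, [621, 38, 55])]
[ 621. -133.   28.]
[620. -95.  28.]
(166, 190) [601. -65. 100.]
(168, 245) [645. -68. 100.]
(166, 187) [593. -56. 126.]
(172, 258) [645. -57. 126.]
(280, 204) [612.  20. 100.]
(281, 314) [627.  21. 222.]
```

```bash
python3 - <<'E'
from h import *
e=plan([([624.5,19,150],Rot(1.571),2,1),([624.5,19,122],Rot(1.571),3,1)])
E
```

```text
[[[1,-1,-1,29,0,0,0],[1,-1,0,30,0,0,0.001],[1,0,0,9,0,0,0],[1,0,0,9,0,0,0],[1,0,0,10,0,0,0]]]
```

>>> drive_tool:
  steps:
    - [[1, -1, -1, 29, 0, 0, 0], [1, -1, 0, 30, 0, 0, 0], [1, 0, 0, 9, 0, 0, 0], [1, 0, 0, 9, 0, 0, 0], [1, 0, 0, 10, 0, 0, 0]]

```text
clock: 29.82
position: [0.625, 0.0194, 0.122]
eef_rot: [-0.001, 1.0, 0.0, 0.001]
force: [-0.0, -0.9, -0.8]
grip_width: 0.152
finger_force: 30.0
```

>>> drive_tool:
  steps:
    - [[1, 0, 0, 0, 0, 0, 0], [1, 0, 0, 1, 0, 0, 0], [1, 0, 0, 1, 0, 0, 0], [1, 0, 0, 0, 0, 0, 0], [1, 0, 0, 0, 0, 0, 0]]

```text
clock: 30.45
position: [0.6247, 0.0194, 0.1207]
eef_rot: [-0.001, 1.0, 0.0, 0.001]
force: [-1.6, -0.6, 5.7]
grip_width: 0.15
finger_force: 30.0
```

```bash
python3 - <<'E'
from h import *
s=state(); print(np.round(s["moment"],2))
c=capture("wrist"); cv2.imwrite("pics/w7.png",c["pixels"])
c=capture("side"); im=c["pixels"][150:280,200:300]; cv2.imwrite("pics/s7.png",cv2.resize(im,None,fx=4.5,fy=4.5,interpolation=cv2.INTER_CUBIC))
E
```

```text
t 30.45 pos [624.7  19.4 120.7] rot cols [[-1.0, -0.001, 0.001], [-0.001, 1.0, 0.0], [-0.001, 0.0, -1.0]] F [-1.6 -0.6  5.7] w 0.15 j [ 0.03  0.48  1.73  0.    0.93 -1.54]
[ 0.06  0.32 -0.03]
```

View pics/w7.png

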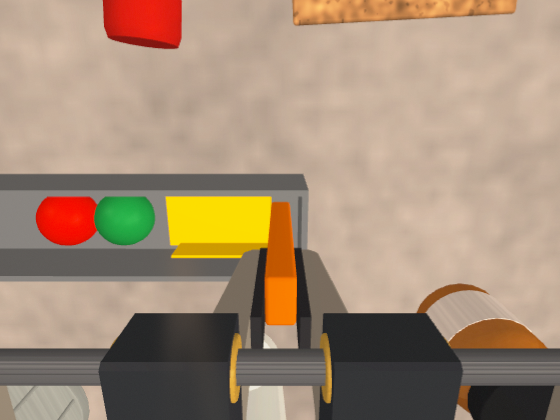

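>>> drive_tool:
  steps:
    - [[1, 0, -8, 0, 0, 0, 0], [1, 0, -10, 0, 0, 0, 0], [1, 0, -10, 0, 0, 0, 0], [1, 0, -10, 0, 0, 0, 0], [1, 0, -10, 0, 0, 0, 0]]

```text
clock: 31.18
position: [0.6253, -0.029, 0.1207]
eef_rot: [-0.001, 1.0, 0.0, 0.001]
force: [0.6, 2.9, 5.9]
grip_width: 0.147
finger_force: 30.0
```

>>> drive_tool:
  steps:
    - [[1, 0, -10, 0, 0, 0, 0], [1, 0, -10, 0, 0, 0, 0], [1, 0, -10, 0, 0, 0, 0], [1, 0, -8, 0, 0, 0, 0], [1, 0, -6, 0, 0, 0, 0]]

```text
clock: 31.8
position: [0.6253, -0.0731, 0.1207]
eef_rot: [-0.0, 1.0, 0.0, 0.001]
force: [0.9, 2.1, 6.5]
grip_width: 0.154
finger_force: 30.0
```

>>> drive_tool:
  steps:
    - [[1, 0, -6, 0, 0, 0, 0], [1, 0, -6, 0, 0, 0, 0], [1, 0, -6, 0, 0, 0, 0], [1, 0, -6, 0, 0, 0, 0], [1, 0, -6, 0, 0, 0, 0]]

```text
clock: 32.42
position: [0.6253, -0.103, 0.1207]
eef_rot: [-0.0, 1.0, 0.0, 0.001]
force: [0.1, 2.2, 7.1]
grip_width: 0.149
finger_force: 30.0
```

```bash
python3 - <<'E'
from h import *
s=state(); print(np.round(s["moment"],2))
c=capture("wrist"); cv2.imwrite("pics/w8.png",c["pixels"])
E
```

```text
t 32.42 pos [ 625.3 -103.   120.7] rot cols [[-1.0, -0.001, 0.002], [-0.001, 1.0, 0.0], [-0.002, 0.0, -1.0]] F [0.1 2.2 7.1] w 0.149 j [-0.17  0.49  1.71  0.    0.94 -1.74]
[ 0.48 -0.06 -0.03]
```

View pics/w8.png

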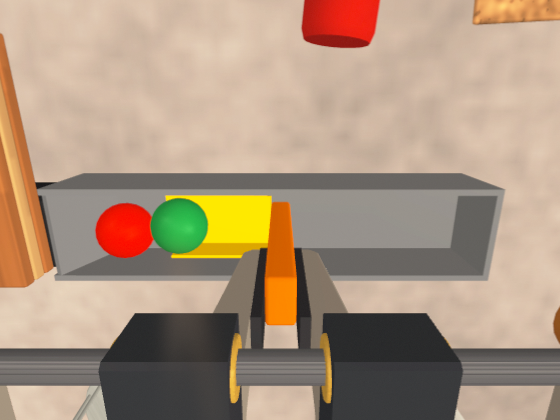

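>>> drive_tool:
  steps:
    - [[1, 0, -5, 0, 0, 0, 0], [1, 0, -5, 0, 0, 0, 0], [1, 0, -5, 0, 0, 0, 0], [1, 0, -5, 0, 0, 0, 0], [1, 0, -5, 0, 0, 0, 0]]

```text
clock: 33.1
position: [0.6252, -0.1279, 0.1207]
eef_rot: [-0.0, 1.0, 0.0, 0.001]
force: [-0.5, 2.2, 6.3]
grip_width: 0.15
finger_force: 30.0
```

>>> drive_tool:
  steps:
    - [[1, 0, -4, 0, 0, 0, 0], [1, 0, -3, 0, 0, 0, 0], [1, 0, -2, 0, 0, 0, 0], [1, 0, 0, 0, 0, 0, 0], [1, 0, 0, 0, 0, 0, 0]]

```text
clock: 33.72
position: [0.6252, -0.1371, 0.1207]
eef_rot: [-0.0, 1.0, -0.0, 0.001]
force: [0.1, 1.1, 5.0]
grip_width: 0.149
finger_force: 30.0
```

```bash
python3 - <<'E'
from h import *
s=state(); print(np.round(s["moment"],2))
c=capture("wrist"); cv2.imwrite("pics/w9.png",c["pixels"])
hsv=cv2.cvtColor(c["pixels"],cv2.COLOR_BGR2HSV)
for n,lo,hi in (("red",(0,200,80),(5,255,255)),("green",(55,150,50),(85,255,255)),("yel",(22,220,100),(32,255,255))):
    m=cv2.inRange(hsv,lo,hi); m[:150]=0;m[290:]=0; v,u=np.nonzero(m); print(n,len(u),u.min(),u.max(),v.min(),v.max())
E
```

```text
t 33.73 pos [ 625.2 -137.1  120.7] rot cols [[-1.0, -0.001, 0.002], [-0.001, 1.0, -0.0], [-0.002, -0.0, -1.0]] F [0.1 1.1 5. ] w 0.149 j [-0.22  0.5   1.7   0.    0.94 -1.79]
[ 0.28  0.02 -0.07]
red 3036 0 198 150 253
green 3838 0 253 199 289
yel 2191 166 271 196 257
```

>>> drive_tool:
  steps:
    - [[1, 0, -2, 0, 0, 0, 0], [1, 0, -2, 0, 0, 0, 0], [1, 0, 0, 0, 0, 0, 0], [1, 0, 0, 0, 0, 0, 0], [1, 0, 0, 0, 0, 0, 0]]

```text
clock: 34.4
position: [0.6253, -0.1406, 0.1207]
eef_rot: [-0.0, 1.0, 0.0, 0.001]
force: [-0.5, 3.8, 7.6]
grip_width: 0.155
finger_force: 30.0
```

```bash
python3 - <<'E'
from h import *
s=state(); print(np.round(s["moment"],2))
c=capture("wrist"); cv2.imwrite("pics/w9.png",c["pixels"])
for n in ("ball3","ball4","trough_end"): print(n,spot(c,n,2))
hsv=cv2.cvtColor(c["pixels"],cv2.COLOR_BGR2HSV)
for n,lo,hi in (("red",(0,225,80),(4,255,255)),("green",(60,180,50),(80,255,255)),("yel",(22,220,100),(32,255,255))):
    m=cv2.inRange(hsv,lo,hi); m[:180]=0;m[275:]=0;m[:,:100]=0;m[:,285:]=0; k,l,st,ce=cv2.connectedComponentsWithStats(m); i=1+np.argmax(st[1:,4]); print(n,st[i],np.round(ce[i]))
E
```

```text
t 34.4 pos [ 625.3 -140.6  120.7] rot cols [[-1.0, -0.001, 0.002], [-0.001, 1.0, 0.0], [-0.002, 0.0, -1.0]] F [-0.5  3.8  7.6] w 0.155 j [-0.22  0.5   1.69  0.    0.94 -1.8 ]
[ 0.64 -0.   -0.03]
ball3 [(0.75, [626, -215, 34]), (0.59, [625, -175, 26])]
ball4 [(0.75, [626, -215, 34]), (0.59, [625, -175, 26])]
trough_end [(0.64, [625, -233, 12]), (0.18, [620, -100, 0])]
red [ 147  200   56   54 2388] [175. 226.]
green [ 204  199   55   52 2279] [231. 224.]
yel [ 166  196  106   62 1935] [229. 226.]
```

View pics/w9.png

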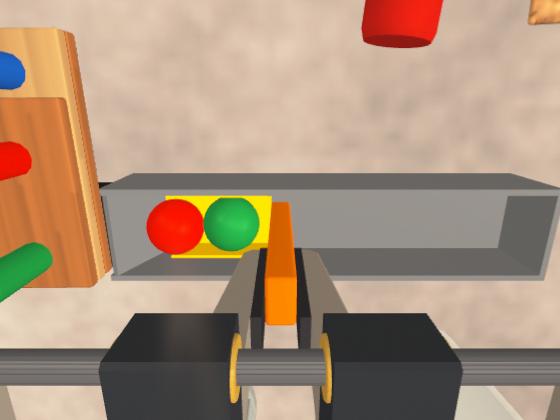

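```bash
cat >> h.py <<'E'
B=Rot(np.pi/2)
def sc(ref,th,at="heel"):
    """TCP pose for scoop with lip to -y, tilted lip-up th, with heel/lip at ref(mm)"""
    X=R.from_rotvec([-th,0,0]); off=np.array([0,-7.,111.8]) if at=="heel" else np.array([0,87.,111.8])
    return np.array(ref,float)+X.apply(off), X*B
E
python3 - <<'E'
from h import *
H=np.array([625,-133.5,10])
w=[(*sc(H,t),1,1) for t in np.linspace(0,.42,8)[1:]]
H2=H+[0,6,90]; w+=[(*sc(H2,.42),7,1)]
e=plan(w); print(e[0])
E
```

```text
[[[1,0,7,-1,0.06,0.002,0.001],[1,0,6,-1,0.06,0,0],[1,0,7,0,0.06,0,0],[1,0,7,0,0.06,0,0],[1,0,7,0,0.06,0,0]]]
[[[1,0,6,0,0.06,0,0],[1,0,7,-1,0.06,0,0],[1,0,-4,-12,0,0,0],[1,0,-5,-12,0,0,0],[1,0,-4,-12,0,0,0]]]
[[[1,0,-5,-12,0,0,0],[1,0,-4,-12,0,0,0],[1,0,-5,-12,0,0,0],[1,0,-4,-12,0,0,0],[1,0,0,0,0,0,0]]]
[625.22847934 -88.34425369 204.65555095]
```

>>> drive_tool:
  steps:
    - [[1, 0, 7, -1, 0.06, 0, 0], [1, 0, 6, -1, 0.06, 0, 0], [1, 0, 7, 0, 0.06, 0, 0], [1, 0, 7, 0, 0.06, 0, 0], [1, 0, 7, 0, 0.06, 0, 0]]

```text
clock: 35.22
position: [0.6245, -0.1071, 0.1176]
eef_rot: [-0.0, 0.989, -0.15, 0.0]
force: [-0.2, -0.9, -1.6]
grip_width: 0.149
finger_force: 30.0
```

>>> drive_tool:
  steps:
    - [[1, 0, 6, 0, 0.06, 0, 0], [1, 0, 7, -1, 0.06, 0, 0], [1, 0, -4, -12, 0, 0, 0], [1, 0, -5, -12, 0, 0, 0], [1, 0, -4, -12, 0, 0, 0]]

```text
clock: 35.85
position: [0.6248, -0.0922, 0.1541]
eef_rot: [-0.0, 0.978, -0.208, 0.001]
force: [1.6, -0.4, -1.4]
grip_width: 0.152
finger_force: 30.0
```

>>> drive_tool:
  steps:
    - [[1, 0, -5, -12, 0, 0, 0], [1, 0, -4, -12, 0, 0, 0], [1, 0, -5, -12, 0, 0, 0], [1, 0, -4, -12, 0, 0, 0], [1, 0, 0, 0, 0, 0, 0]]

```text
clock: 36.48
position: [0.625, -0.0882, 0.2047]
eef_rot: [-0.0, 0.978, -0.208, 0.001]
force: [0.1, 0.4, -1.8]
grip_width: 0.15
finger_force: 30.0
```

```bash
python3 - <<'E'
from h import *
s=state()
c=capture("top"); print("bowl",spot(c,"bowl"))
c=capture("side"); print("bowl",spot(c,"bowl"))
im=c["pixels"][120:280,170:350]; a=cv2.resize(im,None,fx=2.2,fy=2.2)
c=capture("wrist"); b=cv2.resize(c["pixels"],(470,352)); cv2.imwrite("pics/m10.png",np.hstack([a[:352,:330],b]))
E
```

```text
t 36.48 pos [625.  -88.2 204.7] rot cols [[-1.0, -0.001, 0.002], [-0.001, 0.913, -0.408], [-0.002, -0.408, -0.913]] F [ 0.1  0.4 -1.8] w 0.15 j [ 0.07  0.42  1.69 -0.47  1.11 -1.27]
bowl [(0.77, [637, 314, 4])]
bowl [(0.64, [639, 311, 2])]
```

View pics/m10.png

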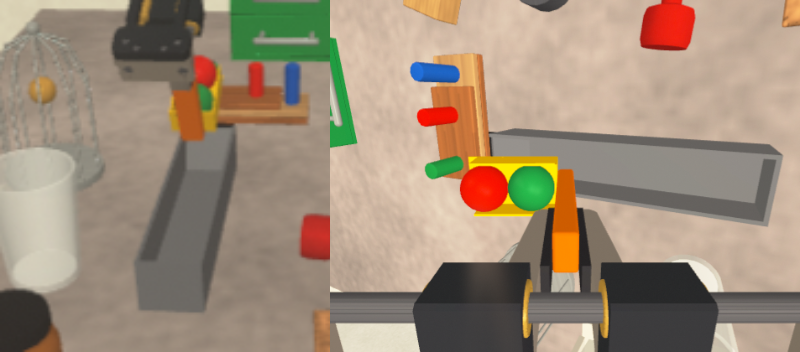

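```bash
python3 - <<'E'
from h import *
s=env.observe(); p0=np.array(s["position"])*1000
P1,q=sc([638,325,138],.42,"lip"); 
f=[10,20,30]+[40]*11+[30,20,10,5]; f=np.cumsum(f)/sum(f); print(np.linalg.norm(P1-p0),P1)
e=plan([(p0+(P1-p0)*a,q,1,1) for a in f]); print(e[0])
print("tilt")
T=np.linspace(.42,-.8,17)[1:]; Z=np.linspace(138,58,17)[1:]
e=plan([(*sc([638,325,max(z,58)],t,"lip"),1,1) for t,z in zip(T,np.linspace(130,50,16))],(P1,q)); print(e[0])
E
```

```text
538.572815070639 [638.         450.02635646 204.60818411]
[[[1,0,9,-4,0,-0.001,0.002],[1,-1,17,-8,0,0,0],[1,0,26,-11,0,0,0],[1,-1,35,-16,0,0,0],[1,-1,35,-16,0,0,0]]]
[[[1,-1,34,-15,0,0,0],[1,-1,35,-16,0,0,0],[1,-1,35,-16,0,0,0],[1,-1,35,-15,0,0,0],[1,-1,34,-16,0,0,0]]]
[[[1,-1,35,-16,0,0,0],[1,-1,35,-15,0,0,0],[1,-1,35,-16,0,0,0],[1,-1,34,-16,0,0,0],[1,-1,26,-11,0,0,0]]]
[[[1,-1,18,-8,0,0,0],[1,0,9,-4,0,0,0],[1,0,4,-2,0,0,0],[1,0,0,0,0,0,0],[1,0,0,0,0,0,0]]]
[638.12971163 450.07631184 204.45423991]
tilt
[[[1,0,-6,1,-0.076,0,0],[1,0,-6,-1,-0.077,0,0],[1,0,-8,-1,-0.076,0,0],[1,0,-8,-1,-0.076,0,0],[1,0,-8,-1,-0.076,0,0]]]
[[[1,0,-8,-1,-0.076,0,0],[1,0,-9,-1,-0.077,0,0],[1,0,-9,-1,-0.076,0,0],[1,0,-10,-2,-0.076,0,0],[1,0,-10,-1,-0.076,0,0]]]
[[[1,0,-11,-1,-0.077,0,0],[1,0,-11,-1,-0.076,0,0],[1,0,-11,-2,-0.076,0,0],[1,0,-12,-2,-0.076,0,0],[1,0,-10,-4,-0.077,0,0]]]
[[[1,0,-9,-6,-0.076,0,0],[1,0,0,0,0,0,0],[1,0,0,0,0,0,0],[1,0,0,0,0,0,0],[1,0,0,0,0,0,0]]]
[638.         305.66148738 198.07250206]
```

>>> drive_tool:
  steps:
    - [[1, 0, 9, -4, 0, 0, 0], [1, -1, 17, -8, 0, 0, 0], [1, 0, 26, -11, 0, 0, 0], [1, -1, 35, -16, 0, 0, 0], [1, -1, 35, -16, 0, 0, 0]]

```text
clock: 37.35
position: [0.6271, 0.0479, 0.204]
eef_rot: [-0.001, 0.978, -0.208, 0.0]
force: [0.5, -0.1, -1.1]
grip_width: 0.15
finger_force: 30.0
```

>>> drive_tool:
  steps:
    - [[1, -1, 34, -15, 0, 0, 0], [1, -1, 35, -16, 0, 0, 0], [1, -1, 35, -16, 0, 0, 0], [1, -1, 35, -15, 0, 0, 0], [1, -1, 34, -16, 0, 0, 0]]

```text
clock: 37.98
position: [0.6314, 0.2379, 0.2044]
eef_rot: [-0.001, 0.978, -0.208, 0.0]
force: [0.1, -0.1, -2.0]
grip_width: 0.148
finger_force: 30.0
```

>>> drive_tool:
  steps:
    - [[1, -1, 35, -16, 0, 0, 0], [1, -1, 35, -15, 0, 0, 0], [1, -1, 35, -16, 0, 0, 0], [1, -1, 34, -16, 0, 0, 0], [1, -1, 26, -11, 0, 0, 0]]

```text
clock: 38.6
position: [0.6357, 0.4192, 0.2046]
eef_rot: [-0.001, 0.978, -0.208, 0.0]
force: [0.5, -0.5, -1.5]
grip_width: 0.151
finger_force: 30.0
```

>>> drive_tool:
  steps:
    - [[1, -1, 18, -8, 0, 0, 0], [1, 0, 9, -4, 0, 0, 0], [1, 0, 4, -2, 0, 0, 0], [1, 0, 0, 0, 0, 0, 0], [1, 0, 0, 0, 0, 0, 0]]

```text
clock: 39.22
position: [0.6379, 0.4494, 0.2053]
eef_rot: [-0.0, 0.978, -0.209, 0.0]
force: [0.4, -0.1, -1.4]
grip_width: 0.148
finger_force: 30.0
```

```bash
python3 - <<'E'
from h import *
s=state(); p=np.array(s["position"])*1000; q=R.from_quat(s["eef_rot"])
for cam in ("top","side","wrist"):
    c=capture(cam); print(cam,"bowl",spot(c,"bowl"),"balls",spot(c,"ball3",2),spot(c,"ball4",2))
w=[(*sc([638,325,98],.42,"lip"),4,1)]+[(*sc([638,325,max(72+57*np.tan(t),55)],t,"lip"),1,1) for t in np.linspace(.42,-.8,17)[1:]]
plan(w)
E
```

```text
t 39.23 pos [637.9 449.4 205.3] rot cols [[-1.0, -0.001, 0.0], [-0.001, 0.913, -0.408], [-0.0, -0.408, -0.913]] F [ 0.4 -0.1 -1.4] w 0.148 j [ 0.74  0.79  1.04 -0.31  1.6  -0.79]
top bowl [(0.71, [635, 312, 3])] balls [(0.65, [632, 385, 134]), (0.62, [634, 353, 152])] [(0.65, [632, 385, 134]), (0.62, [634, 353, 152])]
side bowl [(0.69, [639, 314, 1])] balls [(0.93, [636, 387, 129]), (0.89, [638, 348, 149])] [(0.93, [636, 387, 129]), (0.89, [638, 348, 149])]
wrist bowl [(0.71, [637, 448, 197])] balls [(0.81, [642, 388, 132]), (0.74, [637, 352, 155])] [(0.81, [642, 388, 132]), (0.74, [637, 352, 155])]
[[[1,0,4,9,0,0,0],[1,0,4,9,0,0,0.001],[1,0,4,10,0,0,0],[1,0,4,9,0,0,0],[1,0,-6,-1,-0.076,0,0]]]
[[[1,0,-7,-2,-0.076,0,0],[1,0,-8,-2,-0.077,0,0],[1,0,-8,-2,-0.076,0,0],[1,0,-8,-2,-0.076,0,0],[1,0,-9,-2,-0.076,0,0]]]
[[[1,0,-9,-2,-0.077,0,0],[1,0,-9,-1,-0.076,0,0],[1,0,-9,-2,-0.076,0,0],[1,0,-10,-5,-0.076,0,0],[1,0,-8,-6,-0.077,0,0]]]
[[[1,0,-9,-7,-0.076,0,0],[1,0,-9,-6,-0.076,0,0],[1,0,-9,-6,-0.076,0,0],[1,0,-8,-7,-0.077,0,0],[1,0,-9,-6,-0.076,0,0.001]]]
```

>>> drive_tool:
  steps:
    - [[1, 0, 4, 9, 0, 0, 0], [1, 0, 4, 9, 0, 0, 0], [1, 0, 4, 10, 0, 0, 0], [1, 0, 4, 9, 0, 0, 0], [1, 0, -6, -1, -0.076, 0, 0]]

```text
clock: 40.45
position: [0.6364, 0.4451, 0.1647]
eef_rot: [-0.002, 0.985, -0.172, -0.001]
force: [0.4, 0.4, -1.1]
grip_width: 0.15
finger_force: 30.0
```

>>> drive_tool:
  steps:
    - [[1, 0, -7, -2, -0.076, 0, 0], [1, 0, -8, -2, -0.077, 0, 0], [1, 0, -8, -2, -0.076, 0, 0], [1, 0, -8, -2, -0.076, 0, 0], [1, 0, -9, -2, -0.076, 0, 0]]

```text
clock: 41.08
position: [0.6378, 0.407, 0.1851]
eef_rot: [-0.001, 1.0, 0.02, 0.0]
force: [0.2, -0.4, -2.3]
grip_width: 0.146
finger_force: 30.0
```

>>> drive_tool:
  steps:
    - [[1, 0, -9, -2, -0.077, 0, 0], [1, 0, -9, -1, -0.076, 0, 0], [1, 0, -9, -2, -0.076, 0, 0], [1, 0, -10, -5, -0.076, 0, 0], [1, 0, -8, -6, -0.077, 0, 0]]

```text
clock: 41.7
position: [0.6378, 0.3589, 0.1921]
eef_rot: [-0.001, 0.978, 0.209, -0.0]
force: [-0.6, 0.0, -0.6]
grip_width: 0.148
finger_force: 30.0
```

>>> drive_tool:
  steps:
    - [[1, 0, -9, -7, -0.076, 0, 0], [1, 0, -9, -6, -0.076, 0, 0], [1, 0, -9, -6, -0.076, 0, 0], [1, 0, -8, -7, -0.077, 0, 0], [1, 0, -9, -6, -0.076, 0, 0]]

```text
clock: 42.32
position: [0.638, 0.3049, 0.1955]
eef_rot: [-0.001, 0.921, 0.39, 0.0]
force: [-0.6, 0.2, -0.8]
grip_width: 0.15
finger_force: 30.0
```

```bash
python3 - <<'E'
from h import *
s=state()
for cam in ("top","side"):
    c=capture(cam); print(cam,"bowl",spot(c,"bowl"),"balls",spot(c,"ball3",3))
im=c["pixels"][230:420,130:370]; cv2.imwrite("pics/s11.png",cv2.resize(im,None,fx=3,fy=3))
E
```

```text
t 42.33 pos [638.  304.9 195.5] rot cols [[-1.0, -0.001, -0.0], [-0.001, 0.695, 0.719], [-0.001, 0.719, -0.695]] F [-0.6  0.2 -0.8] w 0.15 j [ 0.1   0.54  1.71  0.96  1.06 -2.04]
top bowl [(0.59, [635, 311, 0])] balls [(0.52, [643, 337, 28]), (0.47, [627, 292, 24]), (0.18, [526, -279, 107])]
side bowl [(0.71, [641, 312, -1])] balls [(0.78, [630, 296, 25]), (0.72, [644, 332, 27])]
```

View pics/s11.png

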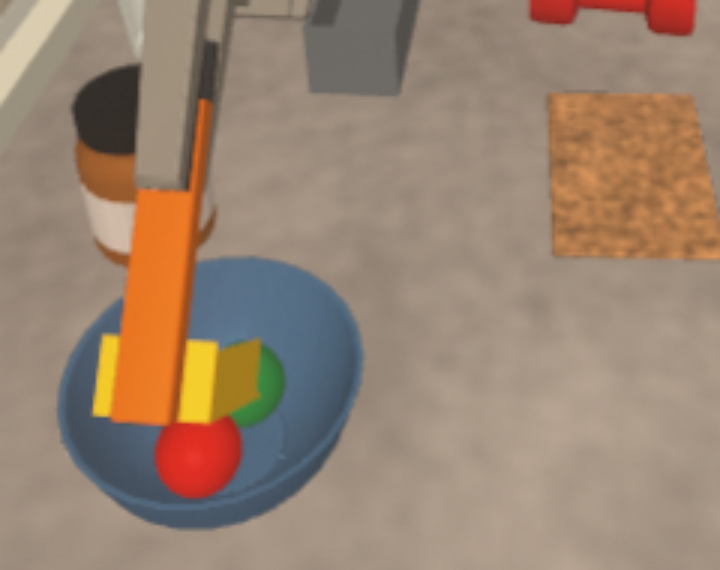

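```bash
python3 - <<'E'
from h import *
s=env.observe(); p=np.array(s["position"])*1000; q=R.from_quat(s["eef_rot"])
e=plan([(p+[0,0,100],q,4,1),([600,290,290],Rot(1.571),6,1),([478.3,118.4,200],Rot(.22),9,1),([478.3,118.4,130],Rot(.22),3,1),([478.3,118.4,119],Rot(.22),3,1)])
print(e[0])
E
```

```text
[[[1,0,18,-17,0,0,0],[1,0,18,-18,0,0,0],[1,0,18,-17,0,0,0],[1,0,18,-18,0,0,0],[1,6,-3,-1,0.133,0,0]]]
[[[1,7,-2,-1,0.133,0,0.001],[1,6,-3,-1,0.133,0,0],[1,6,-3,0,0.133,0,0],[1,7,-3,1,0.134,0,0],[1,6,-3,0,0.133,0,0.001]]]
[[[1,14,-19,10,0,0,0.15],[1,10,-21,10,0,0,0.15],[1,7,-22,10,0,0,0.15],[1,4,-23,10,0,0,0.15],[1,1,-23,10,0,0,0.15]]]
[[[1,-3,-24,10,0,0,0.151],[1,-7,-22,10,0,0,0.15],[1,-10,-21,10,0,0,0.15],[1,-13,-20,10,0,0,0.15],[1,0,0,23,0,0,0]]]
[[[1,0,0,24,0,0,0],[1,1,0,23,0,0,0],[1,0,0,4,0,0,0],[1,0,0,4,0,0,0],[1,0,0,3,0,0,0]]]
[477.92368402 118.79428203 119.40383246]
```

>>> drive_tool:
  steps:
    - [[1, 0, 18, -17, 0, 0, 0], [1, 0, 18, -18, 0, 0, 0], [1, 0, 18, -17, 0, 0, 0], [1, 0, 18, -18, 0, 0, 0], [1, 6, -3, -1, 0.133, 0, 0]]

```text
clock: 43.25
position: [0.6324, 0.3024, 0.2957]
eef_rot: [-0.0, 0.945, 0.326, 0.001]
force: [-1.0, 1.3, -1.4]
grip_width: 0.152
finger_force: 30.0
```

>>> drive_tool:
  steps:
    - [[1, 7, -2, -1, 0.133, 0, 0], [1, 6, -3, -1, 0.133, 0, 0], [1, 6, -3, 0, 0.133, 0, 0], [1, 7, -3, 1, 0.134, 0, 0], [1, 6, -3, 0, 0.133, 0, 0]]

```text
clock: 43.88
position: [0.5998, 0.2901, 0.2916]
eef_rot: [-0.001, 1.0, -0.001, 0.002]
force: [0.5, 0.1, -2.3]
grip_width: 0.154
finger_force: 30.0
```

>>> drive_tool:
  steps:
    - [[1, 14, -19, 10, 0, 0, 0.15], [1, 10, -21, 10, 0, 0, 0.15], [1, 7, -22, 10, 0, 0, 0.15], [1, 4, -23, 10, 0, 0, 0.15], [1, 1, -23, 10, 0, 0, 0.15]]

```text
clock: 44.5
position: [0.5321, 0.1948, 0.2405]
eef_rot: [0.368, 0.93, 0.001, 0.001]
force: [0.4, -0.5, -1.2]
grip_width: 0.151
finger_force: 30.0
```

>>> drive_tool:
  steps:
    - [[1, -3, -24, 10, 0, 0, 0.151], [1, -7, -22, 10, 0, 0, 0.15], [1, -10, -21, 10, 0, 0, 0.15], [1, -13, -20, 10, 0, 0, 0.15], [1, 0, 0, 23, 0, 0, 0]]

```text
clock: 45.12
position: [0.4785, 0.1171, 0.178]
eef_rot: [0.626, 0.78, 0.002, 0.001]
force: [-0.2, 0.4, -1.1]
grip_width: 0.148
finger_force: 30.0
```

>>> drive_tool:
  steps:
    - [[1, 0, 0, 24, 0, 0, 0], [1, 1, 0, 23, 0, 0, 0], [1, 0, 0, 4, 0, 0, 0], [1, 0, 0, 3, 0, 0, 0], [1, 0, 0, 0, 0, 0, 0]]

```text
clock: 45.75
position: [0.4786, 0.1185, 0.1236]
eef_rot: [0.625, 0.781, 0.001, 0.0]
force: [0.1, -0.1, -0.7]
grip_width: 0.152
finger_force: 30.0
```

```bash
python3 - <<'E'
from h import *
s=state()
plan([([478.3,118.4,118],Rot(.22),2,1)])
c=capture("top"); print(spot(c,"scoop"),spot(c,"bowl"),spot(c,"ball3",2))
E
```

```text
t 45.75 pos [478.6 118.5 123.6] rot cols [[-0.22, 0.976, 0.001], [0.976, 0.22, 0.001], [0.001, 0.002, -1.0]] F [ 0.1 -0.1 -0.7] w 0.152 j [0.24 0.3  2.01 0.   0.82 0.02]
[[[1,0,0,3,0.001,0,0.001],[1,0,0,3,0.001,-0.001,0],[1,0,0,0,0,0,0],[1,0,0,0,0,0,0],[1,0,0,0,0,0,0]]]
[(0.49, [432, 98, 7])] [(0.76, [636, 310, 1])] [(0.58, [625, 293, 26]), (0.55, [718, 169, 0])]
```

>>> drive_tool:
  steps:
    - [[1, 0, 0, 3, 0, 0, 0], [1, 0, 0, 2, 0, 0, 0], [1, 0, 0, 2, 0, 0, 0], [1, 0, 0, 0, 0, 0, 0], [1, 0, 0, 0, 0, 0, 0]]

```text
clock: 46.58
position: [0.4781, 0.1182, 0.1166]
eef_rot: [0.625, 0.781, 0.0, -0.0]
force: [-3.5, 0.0, 14.1]
grip_width: 0.152
finger_force: 30.0
```

>>> drive_tool:
  steps:
    - [[1, 0, 0, -2, 0, 0, 0], [0.5, 0, 0, 0, 0, 0, 0], [0.5, 0, 0, 0, 0, 0, 0], [0.5, 0, 0, 0, 0, 0, 0], [0.5, 0, 0, 0, 0, 0, 0]]

```text
clock: 47.2
position: [0.478, 0.1181, 0.1177]
eef_rot: [0.625, 0.781, 0.0, -0.0]
force: [0.6, -0.3, -0.6]
grip_width: 0.501
finger_force: 0.0
```

>>> drive_tool:
  steps:
    - [[0.5, 0, 0, -20, 0, 0, 0], [0.5, 0, 0, -30, 0, 0, 0], [0.5, 0, 0, -40, 0, 0, 0], [0.5, 0, 0, -40, 0, 0, 0], [0.5, 0, 0, 0, 0, 0, 0]]

```text
clock: 47.82
position: [0.4798, 0.1185, 0.2507]
eef_rot: [0.625, 0.781, 0.003, 0.001]
force: [-0.2, 0.6, 0.5]
grip_width: 0.5
finger_force: 0.0
```

>>> drive_tool:
  steps:
    - [[0.5, -50, 0, 0, 0, 0, 0], [0.5, -50, 0, 0, 0, 0, 0], [0.5, -50, 0, 0, 0, 0, 0], [0.5, -50, 0, 0, 0, 0, 0], [0.5, 0, 0, 0, 0, 0, 0]]

```text
clock: 48.45
position: [0.5217, -0.0797, 0.2463]
eef_rot: [0.626, 0.78, -0.0, -0.001]
force: [0.0, 0.3, -0.2]
grip_width: 0.501
finger_force: 0.0
```

```bash
python3 - <<'E'
from h import *
s=state()
for cam in ("side","top"):
    c=capture(cam)
    for n in "scoop scoop_grip bowl slat_inner_peg slat_middle_peg slat_outer_peg tin soapbox dumbbell jar barrel".split(): print(cam,n,spot(c,n))
    print(spot(c,"ball3",3)); cv2.imwrite(f"pics/{cam}12.png",c["pixels"])
E
```

```text
t 48.45 pos [521.7 -79.7 246.3] rot cols [[-0.216, 0.976, -0.001], [0.976, 0.216, 0.001], [0.001, -0.001, -1.0]] F [ 0.   0.3 -0.2] w 0.501 j [-0.15  0.2   1.83  0.    1.12 -0.37]
side scoop []
side scoop_grip [(0.75, [476, 118, 108])]
side bowl [(0.68, [638, 314, 0])]
side slat_inner_peg [(0.7, [530, -279, 108])]
side slat_middle_peg [(0.64, [626, -277, 105])]
side slat_outer_peg [(0.97, [570, -280, 108])]
side tin [(0.97, [424, -199, -1])]
side soapbox [(0.84, [403, -348, 0])]
side dumbbell [(0.85, [446, -62, 2])]
side jar [(0.87, [725, 170, 0])]
side barrel [(0.88, [767, -18, 1])]
[(0.69, [631, 297, 23]), (0.62, [642, 334, 26]), (0.53, [626, -107, -1])]
top scoop [(0.8, [432, 106, 3])]
top scoop_grip [(0.7, [624, -279, 110])]
top bowl [(0.77, [636, 314, 0])]
top slat_inner_peg [(0.72, [528, -280, 105])]
top slat_middle_peg [(0.78, [623, -279, 108])]
top slat_outer_peg [(0.78, [568, -279, 110])]
top tin [(0.94, [419, -205, 4])]
top soapbox [(0.94, [407, -349, 2])]
top dumbbell [(0.44, [439, -64, 1])]
top jar [(0.7, [715, 171, 0])]
top barrel []
[(0.74, [629, 296, 25]), (0.57, [639, 334, 30])]
```

View pics/side12.png

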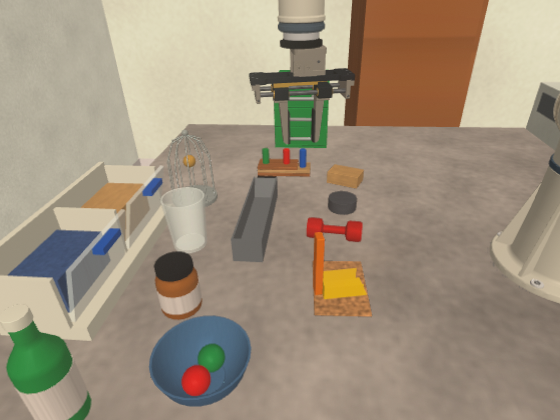

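```bash
python3 -c "
from cell import env
print(env.finish_job())"
```

```text
the job is handed in; nothing more can be done
None
```

I handed the job in at about 48 s: the cover is folded and square to the trough, both balls present (red and green) are in the blue bowl, which had been knocked aside mid-run, and the scoop stands on its mat with the gripper clear. No verdict came back.

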